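Portion wooden beads with the bead scoop

TASK

Use the bead scoop to take all four wooden beads out of the steel sorting tray and tip them into the white dish, then hang the scoop by its ring on the peg of the hook stand. Do not touch the beads with the gripper, leave the dish standing where it is, and do not disturb the other things on the bench.

Things in the scene. Friction and masses are not known exactly. Their poses are not given: they have to be found in the camera images.
- scoop_grip (a point): Centre of the wooden grip of the loose aluminium bead scoop (140 g, 193 mm long). Scoop axes: x along it to the open mouth, y across, z up when the pan lies flat. Grip: flat-sided bar 66 mm long (x), 16 wide (y), 18 high (z), level and 56 mm above the bench at the start, when the scoop lies on its pan. Centre of mass about 60 mm ahead (+x) of this point; a bent neck joins grip and pan
- scoop_lip (a point): Middle of the scoop's front edge (mouth), on the pan's underside: +126 mm x, -56 mm z from the grip centre; scoop axes. The pan floor is 2 mm thick and thins to 0.4 mm over the last 22 mm before this edge
- scoop_pan (a point): Middle of the scoop's pan, 10 mm above its flat underside: +89 mm x, -46 mm z from the grip centre; scoop axes. Pan 73 mm long (x), 56 mm wide at the back, 61 mm at the mouth; back wall 26 mm high at the grip end; sheet side walls slope from 26 mm at the back to nothing 18 mm before the open mouth. Polished: beads slide on it once it is tipped by 16 to 25 degrees
- scoop_eye (a point): Centre of the steel hanging ring at the end of the scoop's grip, -50 mm x from the grip centre; scoop axes. The ring stands in the scoop's x-z plane, so its hole runs along the scoop's y; hole 22 mm across, wire 6 mm thick
- tray: Steel sorting tray, fixed; origin mid underside, x along it to the closed far end, z up. Inside 180 mm long (x -90 to 90), 70 wide (y -35 to 35); floor surface 2 mm above the bench; walls 2 mm thick. Far end wall (x = 90) and long walls 26 mm high, upright; near end (x = -90) only a lip 8 mm high, the long walls sloping to it over 30 mm. All beads start between x = 15 and 82 mm
- bead1: Turned wooden bead, a flattened ball with a small hole through it, 20 mm across and 16 mm high, 10 g, loose; origin at its centre. At the start it lies flat in the tray, its centre 10 mm above the bench. The four beads are alike
- bead2: A second such bead
- bead3: A third such bead
- bead4: The fourth such bead
- dish: White stoneware dish, round, open at the top, loose, 300 g, standing upright; origin at the middle of its underside, z up. 50 mm high, 94 mm across the rim outside, mouth 86 mm across inside, wall 4 mm, inner floor 5 mm above its underside and about 68 mm across
- hook: Hook stand, fixed; origin mid underside of its foot (wooden disc 104 mm across, 20 high), z up. A steel post 14 mm thick rises at the origin to a 20 mm ball, top at 274 mm. From the post, at height 255 mm, a straight round steel peg 8 mm thick runs out along the stand's -x, rising at 15 degrees to its free rounded tip 80 mm out
- hook_tip (a point): Free tip of the stand's peg, on the peg's middle line, 80 mm out from the post's middle (-80 mm in the stand's x) and 276 mm above the bench; axes of the stand: the peg runs from here towards +x, falling at 15 degrees to the post
- hook_mid (a point): Point on the peg's middle line 45 mm out from the post's middle, 267 mm above the bench; axes of the stand
- sanding_block: Bystander: brown sanding block, 57x100x31 mm, at the left, origin at its underside
- spool: Bystander: spool of white thread on a wooden reel, 40x60x40 mm, lying on its side beyond the right end of the tray, origin at its underside
- awl: Bystander: awl with a pear-shaped wooden handle, 140 mm long, 28 mm high, lying at the right front, origin at its underside
- clip: Bystander: black binder clip, 34x40x19 mm, at the left, origin at its underside

How it is judged:
On the way, in this order (a step that is already met when the one before it is completed fails the run):
1. at least one bead is carried in the scoop, lifted clear of the tray (bead centre over 50 mm above the bench) (((x of bead1 in the frame of scoop_pan between -0.036 and 0.036 m and y of bead1 in the frame of scoop_pan between -0.03 and 0.03 m and z of bead1 in the frame of scoop_pan between -0.012 and 0.03 m and height (world z) of bead1 above 0.05 m) or (x of bead2 in the frame of scoop_pan between -0.036 and 0.036 m and y of bead2 in the frame of scoop_pan between -0.03 and 0.03 m and z of bead2 in the frame of scoop_pan between -0.012 and 0.03 m and height (world z) of bead2 above 0.05 m) or (x of bead3 in the frame of scoop_pan between -0.036 and 0.036 m and y of bead3 in the frame of scoop_pan between -0.03 and 0.03 m and z of bead3 in the frame of scoop_pan between -0.012 and 0.03 m and height (world z) of bead3 above 0.05 m) or (x of bead4 in the frame of scoop_pan between -0.036 and 0.036 m and y of bead4 in the frame of scoop_pan between -0.03 and 0.03 m and z of bead4 in the frame of scoop_pan between -0.012 and 0.03 m and height (world z) of bead4 above 0.05 m))), for 0.2 s.
2. all four beads lie in the dish (horizontal distance between each of bead1, bead2, bead3, bead4 and dish below 0.04 m and z of bead1 in the frame of dish between 0 and 0.045 m and z of bead2 in the frame of dish between 0 and 0.045 m and z of bead3 in the frame of dish between 0 and 0.045 m and z of bead4 in the frame of dish between 0 and 0.045 m), for 0.2 s.
At the end, for the whole second after the job is handed in: All four beads lie in the upright dish (centres within 40 mm of its axis, 5 mm below the rim), and the scoop hangs mouth down from the peg: the peg passes through its ring (ring centre 5 to 75 mm from the peg's tip towards the post, within 13 mm of the peg sideways) and carries it (all of step 2 and x of scoop_eye in the frame of hook_mid between -0.03 and 0.04 m and y of scoop_eye in the frame of hook_mid between -0.013 and 0.013 m and z of scoop_eye in the frame of hook_mid between -0.03 and 0.01 m and contact force between scoop and hook above 0.2 N and height (world z) of scoop_lip below 0.16 m and angle between dish's own z axis and vertical below 0.15 rad); the robot touches nothing.
It fails at once if the gripper's fingers touch a bead (contact force between the fingers and bead1 above 0.3 N or contact force between the fingers and bead2 above 0.3 N or contact force between the fingers and bead3 above 0.3 N or contact force between the fingers and bead4 above 0.3 N).
It fails at once if the dish is tipped beyond 0.5 rad or moved by more than 40 mm (angle between dish's own z axis and vertical above 0.5 rad or distance of dish from where it was at the start of the episode above 0.04 m).
It fails at once if a bystander is moved by more than 30 mm (distance of any of sanding_block, spool, awl, clip from where it was at the start of the episode above 0.03 m).
It also fails if it takes over 61 s, if anything falls off the work surface, if the arm or the gripper's body presses on something with over 40 N, if the wrist force passes 120 N, or if a joint passes its speed limit or range.

ROBOT

A 6-joint arm with a two-finger parallel gripper is mounted at the origin on a cart in front of the work surface, level with it; the furniture and walls round the work are solid. World frame = base frame: x ahead of the robot, y to its left, z up, the work surface at z = 0. Lengths are in m, angles in rad, forces in N, time in s.
With the tool pointing down it reaches from about 0.225 to 0.725 m from the base axis. Payload 3.1 kg.
Tool frame: the origin (TCP) lies at the very end of the fingers, on their centre line; the grasp point (between the pads) lies bot.hold_point_z behind it (bot.hold_point_z is the distance from the TCP to the grasp point, in m); z points along the fingers, y is the line along which they close (so a half turn about z gives the same grasp; the last joint's range is limited). The gripper opens to 85 mm and grips with 20 to 120 N. Pads are 22 mm wide; open, the fingers measure 114 mm over their backs; the gripper's body (76 mm by 85 mm) begins 54 mm behind the grasp point. The pads swing forward as they close: fully open they stand 13 mm farther back than shut.
Start: joints at [0.982, 0.048, 0.099, 1.622, 0, 1.443], TCP at [0.233, 0.47, 0.231] pointing down, gripper open.
Joint ranges: [-2.91, 2.91], [-0.99, 1.94], [-1.21, 1.42], [-2.12, 2.29], [-1.49, 1.47], [-3.14, 3.14]. Speed limits (rad/s): [2.79, 2.79, 3.14, 3.14, 3.14, 3.14].

INTERFACE

Orientations are given as a rotation vector (axis times angle).
In Python, from rig import bot, imaging gives the robot as it stands. The module is installed in compiled form; this text tells all that it offers.
- The arm moves only by the tool jog_arm, never from a script. Its argument "increments" is a list of rows, each a list of 5 numbers: the closure in counts, from 0 (fully open) to 255 (shut), then the shift along the tool's x, y, z in m, then the turn about the tool's z in degrees. A call has 1 to 20 rows; each row is the pose to reach, as a shift and turn from the pose commanded when the call began, along the tool's axes at that moment; what a row does not reach only later rows make up. A row lasts 1/10 s, in which the tool goes at most 50 mm and 8.59 degrees, less where a joint would pass 70% of its speed; a pose out of reach is approached as far as the arm can. A call with a gripper value outside its range is refused whole. The fingers move at their own pace and stop on an object; the grip force is fixed at half the most. Time passes only in rows, so rows that repeat a pose let the fingers close. It gives the time, the measured TCP pose, the force, the opening and the grip force at its end, in the units of the state.
- bot.sense(): the state, without advancing time (a new reading comes with each control period).
- imaging.read_camera(name): name is "side" or "top"; returns a dict with "frame" (480x640x3 uint8, blue, green, red), "intrinsics" (3x3 intrinsics, pixels), "world_to_cam" (4x4, takes a point from world to camera coordinates). Camera axes: x right, y down, z forward; pixel columns grow to the right and rows downward; lengths in m; the calibration is good to about 2 mm. A picture is of the moment at which its call begins. There is no depth.
- bot.finish_job(): hands the job in; it is judged then, once.
The state is a dict: "time_s": time; "q": joint angles; "joint_vel": joint speeds; "joint_torque": joint torques, N m; "tool_pos": TCP position; "ee_rot": TCP orientation; "contact_force": force on the tool from outside, world axes, zero at the start; "torque": the same for the moment, N m; "width": finger opening in m; "grip_force": force on a finger pad.
Only numpy, scipy, OpenCV 4.12 (cv2) and the standard library are available. Lean on these libraries where they do the work, as an engineer would, in place of code of your own. Each camera call takes 0.05 s, during which the arm holds its last target. There are 200 camera calls.

## Working session

There is one attempt and no reset: what is moved stays moved. The work goes in short steps, Python scripts to look and compute and a tool call to move; the robot and the scene stay as the last step left them, time stands still between calls to the robot, and variables do not carry over. Pictures are saved under pics/ and viewed, at most 10 in all, crops included, and the job is handed in when it is done.

Besides the shell and the picture viewer there is one more tool, called after ">>>" by a JSON object that holds its "api" and its "payload", one argument or row to a line. jog_arm: Moves the arm, as the interface text tells. Its arguments: {"type":"object","properties":{"increments":{"type":"array","items":{"type":"array","items":{"type":"number"}}}},"required":["increments"]}

```bash
ls; mkdir -p pics; python3 - <<'E'
from rig import bot, imaging
import cv2, numpy as np
print(bot.sense(), bot.hold_point_z)
for n in("side","top"):
    d=imaging.read_camera(n); cv2.imwrite(f"pics/{n}0.png",d["frame"]); print(n,d["intrinsics"].tolist(),np.round(d["world_to_cam"],4).tolist())
E
```

```text
pics
{'time_s': 0.0, 'q': array([ 9.82177588e-01,  4.87294704e-02,  9.75681560e-02,  1.62199917e+00,
       -1.88330387e-05,  1.44299997e+00]), 'joint_vel': array([ 0.00082703, -0.00095204,  0.00057872, -0.00128101,  0.0001744 ,
        0.00044526]), 'joint_torque': array([-1.18857297e-04, -3.38779736e+01,  3.20016825e+01,  2.02091335e-02,
       -1.18069092e-04,  2.07260705e-06]), 'tool_pos': array([0.23312667, 0.46970728, 0.23011335]), 'ee_rot': array([-0.71728448, -3.05777677,  0.00348737]), 'contact_force': array([ 0.13218353, -0.38490113, -0.38173613]), 'torque': array([ 0.06608952, -0.00262228, -0.03485307]), 'grip_force': 0.0, 'width': 0.08559296707979948} 0.0187
side [[532.7085134735216, 0.0, 314.02038140835333], [0.0, 532.7085134735216, 234.70455283580816], [0.0, 0.0, 1.0]] [[0.8254, -0.5646, 0.002, -0.5684], [-0.307, -0.4518, -0.8376, 0.2276], [0.4738, 0.6907, -0.5463, 0.9974], [0.0, 0.0, 0.0, 1.0]]
top [[459.69212947216334, 0.0, 322.41221599219347], [0.0, 459.69212947216334, 239.65940394262714], [0.0, 0.0, 1.0]] [[0.016, -0.9997, -0.0189, -0.2411], [-0.988, -0.0129, -0.1538, 0.5421], [0.1535, 0.0211, -0.9879, 0.9504], [0.0, 0.0, 0.0, 1.0]]
```

View pics/top0.png

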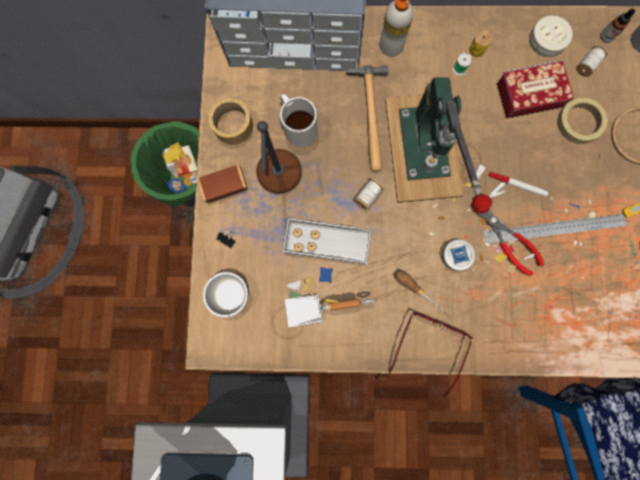

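View pics/side0.png

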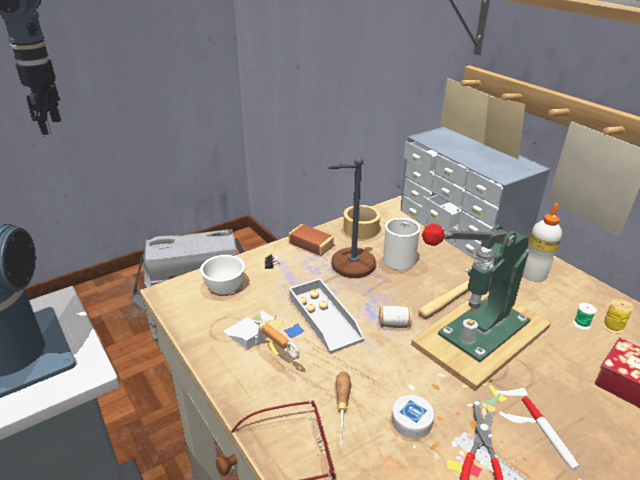

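The top view shows the tray near (327,241) with beads at its left end (295–315, 232–247). The dish is at (226,295), the scoop at (300–370, 295–325) and the stand at (278,170). I'll zoom in on the details.

```bash
cat > h.py <<'E'
from rig import bot, imaging
import cv2, numpy as np
from scipy.spatial.transform import Rotation as R
def cam(n):
    d=imaging.read_camera(n); return d["frame"],np.array(d["intrinsics"]),np.array(d["world_to_cam"])
def ray(K,T,p,z):
    """pixel onto plane at height z"""
    d=T[:3,:3].T@np.linalg.solve(K,[p[0],p[1],1]); c=-T[:3,:3].T@T[:3,3]
    return c+d*(z-c[2])/d[2]
def proj(K,T,X):
    v=K@(T[:3,:3]@np.asarray(X)+T[:3,3]); return v[:2]/v[2]
def tri(pairs):
    """[(K,T,pix)..] -> point, lsq"""
    A=[]
    for K,T,p in pairs:
        P=K@T[:3]; A+= [p[0]*P[2]-P[0], p[1]*P[2]-P[1]]
    v=np.linalg.svd(np.array(A))[2][-1]; return v[:3]/v[3]
E
python3 - <<'E'
import cv2,numpy as np
t=cv2.imread("pics/top0.png");s=cv2.imread("pics/side0.png")
a=cv2.resize(t[210:340,200:400],(800,520),interpolation=cv2.INTER_CUBIC)
b=cv2.resize(s[250:380,200:400],(800,520),interpolation=cv2.INTER_CUBIC)
cv2.imwrite("pics/c1.png",a);cv2.imwrite("pics/c2.png",b)
E
```

```text
(no output)
```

View pics/c1.png

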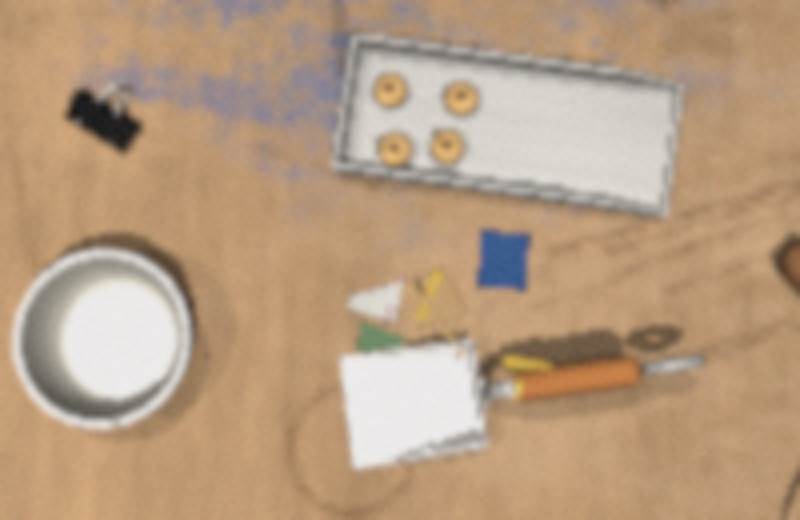

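View pics/c2.png

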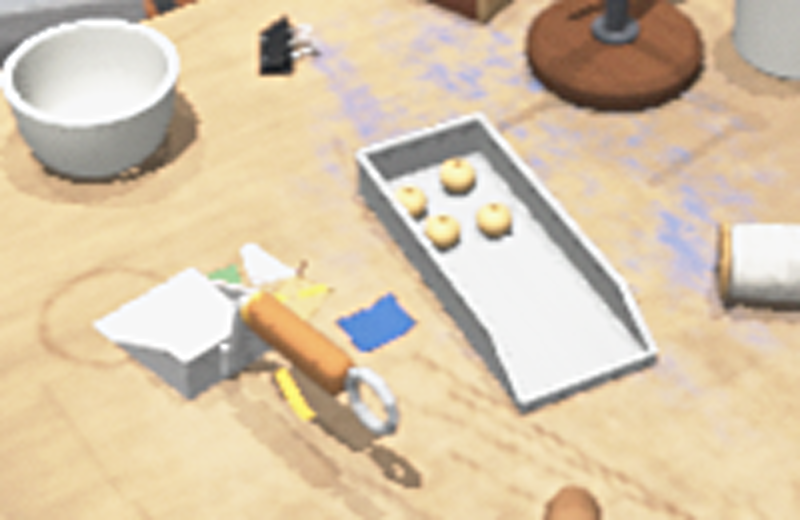

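The crops show the tray's far closed end on the left (corners (352,38) and (335,168) in the ×4 crop) with all four beads there. The scoop mouth faces left, its grip is at (578,380) and its ring is at the right. Next I'll measure.

```bash
python3 - <<'E'
from h import *
ft,Kt,Tt=cam("top"); fs,Ks,Ts=cam("side")
c=lambda u,v:(200+u/4-.4,210+v/4-.4); s=lambda u,v:(200+u/4-.4,250+v/4-.4)
P=lambda n,u,v,z:print(n,np.round(ray(Kt,Tt,c(u,v),z)*1e3,1))
S=lambda n,u,v,z:print(' side',n,np.round(ray(Ks,Ts,s(u,v),z)*1e3,1))
P("far1",352,38,.026);P("far2",335,168,.026);P("near1",682,83,.008);P("near2",664,213,.008)
S("far1",480,115,.026);S("far2",360,155,.026);S("near1",655,355,.008);S("near2",525,408,.008)
P("lipA",341,355,0);P("lipB",355,467,0);S("lipA",243-45,268,.0);S("lipB",95,325,0)
hsv=cv2.cvtColor(ft,cv2.COLOR_BGR2HSV);m=cv2.inRange(hsv,(5,150,120),(16,255,255));m[:295]=0;m[315:]=0;m[:,:325]=0;m[:,362:]=0
r=cv2.minAreaRect(cv2.findNonZero(m));print(r);print("grip",np.round(ray(Kt,Tt,r[0],.060)*1e3,1))
hs=cv2.cvtColor(fs,cv2.COLOR_BGR2HSV);ms=cv2.inRange(hs,(5,150,120),(16,255,255));ms[:318]=0;ms[350:]=0;ms[:,:258]=0;ms[:,292:]=0
r2=cv2.minAreaRect(cv2.findNonZero(ms));print(r2,"tri",tri([(Kt,Tt,r[0]),(Ks,Ts,r2[0])]))
P("ring",675,365,.056);print("ring tri",tri([(Kt,Tt,c(675,365)),(Ks,Ts,s(371,400))]))
P("dish",103,337,.05);P("dishL",15,337,.05);P("dishR",191,337,.05);S("dish",91,75,.05)
for u,v in((390,90),(461,98),(394,149),(447,146)):P("bead",u,v,.014)
print("block tri/stand foot",ray(Kt,Tt,(279,171),.02)*1e3,ray(Ks,Ts,(354,262),.02)*1e3)
a=cv2.resize(ft[110:200,235:315],(640,720)[:2],interpolation=cv2.INTER_CUBIC);a=cv2.resize(ft[115:185,240:310],(400,400),interpolation=cv2.INTER_CUBIC)
b=cv2.resize(fs[150:190,320:380],(600,400)[:2],interpolation=cv2.INTER_CUBIC)[:, :400]
cv2.imwrite("pics/hook.png",np.hstack([a,b]))
E
```

```text
far1 [ 592.5 -155.5   26. ]
far2 [ 520.3 -148.2   26. ]
near1 [ 572.9 -338.3    8. ]
near2 [ 500.1 -328.4    8. ]
 side far1 [ 594.9 -158.3   26. ]
 side far2 [ 522.8 -150.8   26. ]
 side near1 [ 570.5 -341.3    8. ]
 side near2 [ 498.1 -334.3    8. ]
lipA [ 419.9 -151.7    0. ]
lipB [ 359.5 -161.1    0. ]
 side lipA [ 422.1 -154.2    0. ]
 side lipB [ 359.8 -162.4   -0. ]
((344.27996826171875, 303.9599914550781), (6.505383014678955, 28.284271240234375), 81.8698959350586)
grip [ 408.8 -280.9   60. ]
((274.050048828125, 334.1932067871094), (28.01661491394043, 2.2157905101776123), 34.2868766784668) tri [ 0.40873678 -0.2808415   0.05817315]
ring [ 416.  -330.7   56. ]
ring tri [ 0.4161072  -0.33069339  0.05678232]
dish [426.1 -31.3  50. ]
dishL [425.4  15.2  50. ]
dishR [426.8 -77.7  50. ]
 side dish [424.2 -37.3  50. ]
bead [ 565.8 -176.2   14. ]
bead [ 561.8 -215.7   14. ]
bead [ 532.8 -179.2   14. ]
bead [ 534.9 -208.4   14. ]
block tri/stand foot [ 703.91861038 -132.40202214   20.        ] [ 699.09931475 -146.36248698   20.        ]
```

View pics/hook.png

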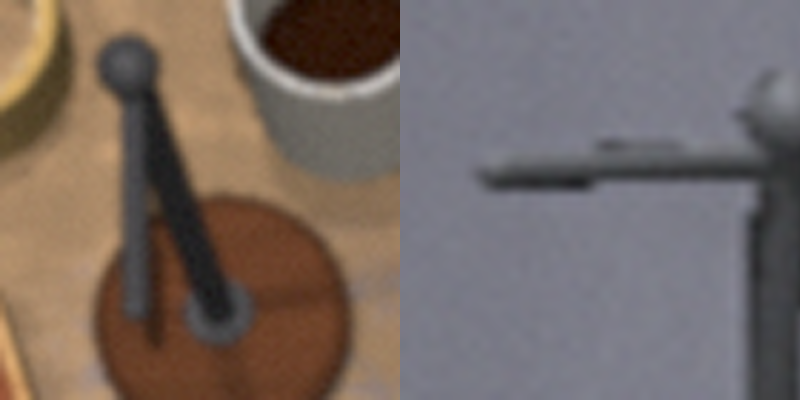

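The hook tip is at (263.8,170.3) in the top image and (328.2,167.3) in the side image. The ball is at (262.2,126.9) and (358,161), and the post foot is at (278.3,169.6) in the top image.

```bash
cat >> h.py <<'E'
def toolinfo():
    s=bot.sense();M=R.from_rotvec(s["ee_rot"]).as_matrix()
    print("t",round(s["time_s"],2),"tcp",np.round(s["tool_pos"]*1e3,1),"yang",round(np.degrees(np.arctan2(M[1,1],M[0,1])),2),"q",np.round(s["q"],2),"F",np.round(s["contact_force"],1),"w",round(s["width"]*1e3,1),"g",round(s["grip_force"],1))
    return s,M
def go(xyz,yang=None):
    """print shift in tool axes (m) and turn (deg) to reach tcp xyz, tool-y world angle yang"""
    s,M=toolinfo();d=M.T@(np.array(xyz)-s["tool_pos"])
    a=np.degrees(np.arctan2(M[1,1],M[0,1]));t=0 if yang is None else -((yang-a+90)%180-90)
    print("shift",np.round(d,4),"turn",round(t,1))
E
python3 - <<'E'
from h import *
_,Kt,Tt=cam("top");_,Ks,Ts=cam("side")
print("tip",tri([(Kt,Tt,(263.4,170.)),(Ks,Ts,(328,167))]),ray(Kt,Tt,(263.4,170),.276),ray(Ks,Ts,(328,167),.276))
print("ball",tri([(Kt,Tt,(262,126.6)),(Ks,Ts,(357.7,160.8))]),ray(Kt,Tt,(262,126.6),.264))
print("foot",ray(Kt,Tt,(278,169.3),.02))
x=np.array([-19.1,124.5])/126;g=np.array([.4095,-.283])-.012*x
print(g);go([*g,.12],8.7)
E
```

```text
tip [ 0.62660308 -0.13757302  0.27530511] [ 0.62577431 -0.13735085  0.276     ] [ 0.62629865 -0.13883751  0.276     ]
ball [ 0.70741766 -0.13054532  0.26461137] [ 0.70731908 -0.13024703  0.264     ]
foot [ 0.7078666 -0.1300212  0.02     ]
[ 0.41131905 -0.29485714]
t 0.3 tcp [233.4 470.1 230.9] yang 63.6 q [0.98 0.05 0.1  1.62 0.   1.44] F [-0.  -0.3  0.1] w 85.5 g 0.0
shift [-0.4996 -0.6059  0.1113] turn 54.9
```

>>> {"api": "jog_arm", "payload": {
  "increments": [
    [0,-0.03,-0.036,0,3],
    [0,-0.06,-0.073,0,7],
    [0,-0.09,-0.109,0,11],
    [0,-0.12,-0.145,0,14],
    [0,-0.15,-0.182,0,18],
    [0,-0.18,-0.218,0.01,22],
    [0,-0.21,-0.255,0.02,25],
    [0,-0.24,-0.291,0.03,29],
    [0,-0.27,-0.327,0.04,33],
    [0,-0.3,-0.364,0.05,36],
    [0,-0.33,-0.4,0.06,40],
    [0,-0.36,-0.437,0.07,44],
    [0,-0.39,-0.473,0.08,47],
    [0,-0.42,-0.509,0.09,50],
    [0,-0.45,-0.546,0.1,52],
    [0,-0.48,-0.582,0.11,54.9],
    [0,-0.4996,-0.6059,0.1113,54.9],
    [0,-0.4996,-0.6059,0.1113,54.9],
    [0,-0.4996,-0.6059,0.1113,54.9]
  ]
}}

```text
time_s: 2.2
tool_pos: [0.4111, -0.2948, 0.1196]
ee_rot: [-2.047, -2.381, -0.001]
contact_force: [-0.1, 0.1, -1.1]
width: 0.0851
grip_force: 0.0
```

```bash
python3 - <<'E'
from h import *
go([.4113,-.2949,.037],8.7)
f,K,T=cam("top");print(proj(K,T,[.4113,-.2949,.12]))
s,_,_=cam("side")
cv2.imwrite("pics/g1.png",np.hstack([cv2.resize(f[260:340,270:370],(400,320)),cv2.resize(s[270:370,210:310],(400,400))[:320]]))
E
```

```text
t 2.2 tcp [ 411.1 -294.8  119.6] yang 8.63 q [-0.75  0.   -0.17  1.4   0.    0.67] F [-0.1  0.1 -1.1] w 85.1 g 0.0
shift [-0.0003  0.0002  0.0826] turn -0.1
[352.43537632 302.29740151]
```

View pics/g1.png

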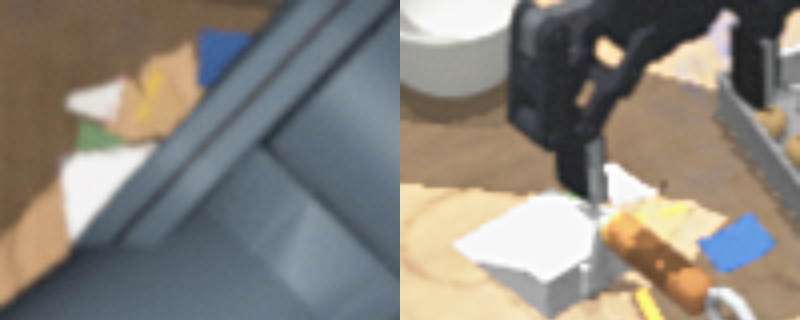

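The side view shows the fingers above the grip on either side of it, and the arm blocks the top view. I'll descend and close.

>>> {"api": "jog_arm", "payload": {
  "increments": [
    [0,0,0,0.03,0],
    [0,0,0,0.06,0],
    [0,0,0,0.08,0],
    [0,0,0,0.0826,0],
    [100,0,0,0.0826,0],
    [180,0,0,0.0826,0],
    [255,0,0,0.0826,0],
    [255,0,0,0.0826,0],
    [255,0,0,0.0826,0],
    [255,0,0,0.0826,0],
    [255,0,0,0.0826,0]
  ]
}}

```text
time_s: 3.4
tool_pos: [0.412, -0.2953, 0.0383]
ee_rot: [2.046, 2.382, -0.0]
contact_force: [0.5, -0.1, 3.7]
width: 0.015
grip_force: 61.4
```

>>> {"api": "jog_arm", "payload": {
  "increments": [
    [255,0,0,-0.02,0],
    [255,0,0,-0.05,0],
    [255,0,0,-0.05,0],
    [255,0,0,-0.05,0]
  ]
}}

```text
time_s: 3.8
tool_pos: [0.4118, -0.295, 0.0875]
ee_rot: [2.046, 2.383, -0.0]
contact_force: [-0.3, 0.7, -2.3]
width: 0.015
grip_force: 60.7
```

```bash
python3 - <<'E'
from h import *
toolinfo()
s,K,T=cam("side")
for X in ([.3895,-.157,.05],[.42,-.333,.106]):print(proj(K,T,X))
cv2.imwrite("pics/g2.png",cv2.resize(s[210:360,200:350],(600,600),interpolation=cv2.INTER_CUBIC))
E
```

```text
t 3.8 tcp [ 411.8 -295.    87.5] yang 8.69 q [-0.75  0.02 -0.22  1.33 -0.    0.67] F [-0.3  0.7 -2.3] w 15.0 g 60.7
[233.49421649 304.5005016 ]
[294.38130632 328.71061163]
```

View pics/g2.png

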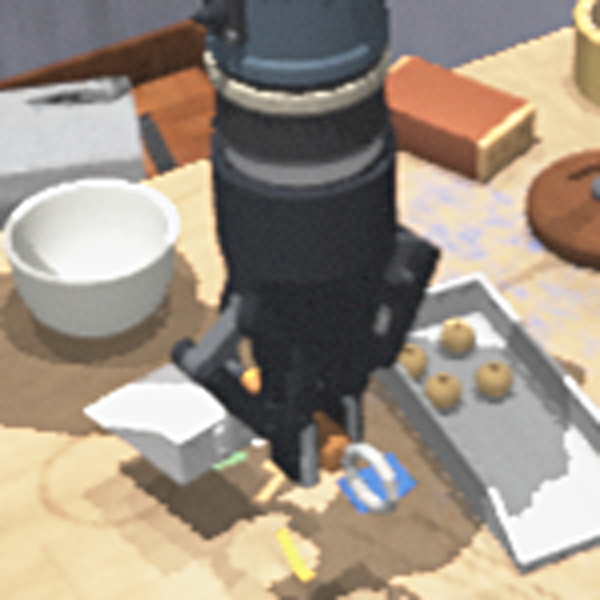

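The scoop is lifted and nearly level. The lip middle is at about (233,307), where (233,304.5) was predicted, and the ring is at about (292,329). Next, over the tray.

```bash
python3 - <<'E'
from h import *
go([.5305,-.3769,.0885],-7.0)
_,K,T=cam("top");print(ray(K,T,(369,194),.02),ray(K,T,(405,277),.014))
E
```

```text
t 3.85 tcp [ 411.1 -294.3   86.4] yang 8.7 q [-0.75  0.02 -0.22  1.33 -0.    0.67] F [ 0.2  0.3 -2.4] w 15.0 g 60.7
shift [-0.0997  0.1055 -0.0023] turn 15.7
[ 0.65288752 -0.33487081  0.02      ] [ 0.46971304 -0.41360642  0.014     ]
```

>>> {"api": "jog_arm", "payload": {
  "increments": [
    [255,-0.02,0.021,-0.002,3],
    [255,-0.04,0.042,-0.002,7],
    [255,-0.06,0.063,-0.002,10],
    [255,-0.08,0.084,-0.002,13],
    [255,-0.0997,0.1055,-0.002,15.7],
    [255,-0.0997,0.1055,-0.002,15.7],
    [255,-0.0997,0.1055,-0.002,15.7],
    [255,-0.0997,0.1055,-0.002,15.7]
  ]
}}

```text
time_s: 4.7
tool_pos: [0.5297, -0.3762, 0.0881]
ee_rot: [-2.35, -2.08, 0.001]
contact_force: [1.4, 0.0, -1.9]
width: 0.0151
grip_force: 60.7
```

```bash
python3 - <<'E'
from h import *
go([.5305,-.3769,.0405],-7.0)
s,K,T=cam("side")
cv2.imwrite("pics/g3.png",cv2.resize(s[220:370,230:380],(600,600),interpolation=cv2.INTER_CUBIC))
E
```

```text
t 4.7 tcp [ 529.7 -376.2   88.1] yang -6.98 q [-0.72  0.39  0.21  1.4  -0.    0.97] F [ 1.4  0.  -1.9] w 15.1 g 60.7
shift [-0.0007  0.001   0.0476] turn 0.0
```

View pics/g3.png

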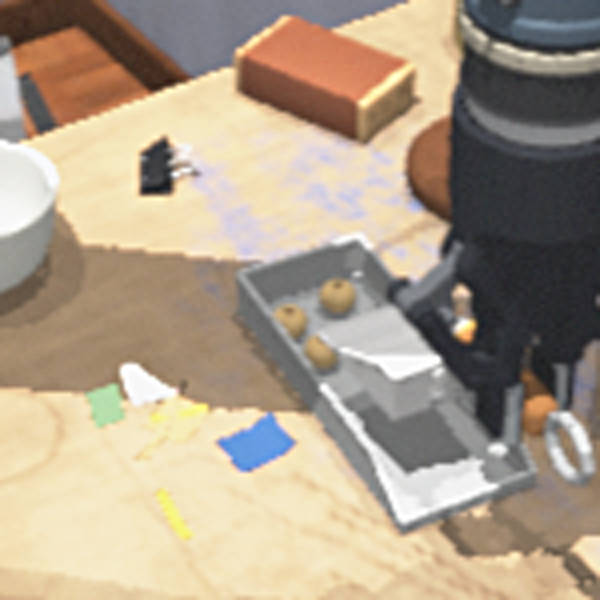

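The pan is over the tray and aligned, with its lip from (312,332) to (400,308) in the crop. The beads ahead of it are free. A quick numeric check before I lower it.

```bash
python3 - <<'E'
from h import *
_,K,T=cam("side")
C=np.array([546.5,-244.4]);u=np.array([.12,.9927]);n=np.array([-u[1],u[0]])
for p in((312,332),(400,308)):
    X=ray(K,T,(230+p[0]/4-.4,220+p[1]/4-.4),.048)[:2]*1e3;print(X,(X-C)@u,(X-C)@n)
E
```

```text
[ 514.29440896 -232.17891873] 8.26719644919139 33.4370199730683
[ 561.0953303  -241.70602376] 4.4257498489166265 -14.165507238846844
```

>>> {"api": "jog_arm", "payload": {
  "increments": [
    [255,0,0.0025,0.02,0],
    [255,0,0.0025,0.035,0],
    [255,0,0.0025,0.044,0],
    [255,0,0.0025,0.047,0],
    [255,0,0.0025,0.048,0],
    [255,0,0.0025,0.048,0]
  ]
}}

```text
time_s: 5.4
tool_pos: [0.5336, -0.3778, 0.0419]
ee_rot: [2.352, 2.081, 0.0]
contact_force: [-0.7, 0.7, -0.8]
width: 0.0152
grip_force: 60.8
```

>>> {"api": "jog_arm", "payload": {
  "increments": [
    [255,0,0,0.002,0],
    [255,0,0,0.002,0],
    [255,0,0,0.002,0]
  ]
}}

```text
time_s: 5.7
tool_pos: [0.5341, -0.3782, 0.0406]
ee_rot: [2.351, 2.08, 0.001]
contact_force: [0.0, -0.9, 1.3]
width: 0.0147
grip_force: 61.1
```

>>> {"api": "jog_arm", "payload": {
  "increments": [
    [255,0.005,-0.002,0,0],
    [255,0.012,-0.002,0,0],
    [255,0.019,-0.002,0,0],
    [255,0.026,-0.002,0,0],
    [255,0.033,-0.002,0,0],
    [255,0.04,-0.002,0,0],
    [255,0.047,-0.002,0,0],
    [255,0.053,-0.002,0,0],
    [255,0.059,-0.002,0,0],
    [255,0.063,-0.002,0,0],
    [255,0.066,-0.002,0,0]
  ]
}}

```text
time_s: 6.8
tool_pos: [0.54, -0.3117, 0.0403]
ee_rot: [2.351, 2.081, -0.0]
contact_force: [0.7, -3.1, 5.3]
width: 0.0149
grip_force: 61.7
```

```bash
cat > beads.py <<'E'
from h import *
C=np.array([546.5,-244.4]);u=np.array([.12,.9927]);n=np.array([-u[1],u[0]])
s,K,T=cam("side")
m=cv2.inRange(cv2.cvtColor(s,cv2.COLOR_BGR2HSV),(10,90,70),(30,255,255));q=np.zeros_like(m)
pts=np.array([proj(K,T,[*(C+a*u+b*n)/1e3,z]) for a in(-30,89) for b in(-34,34) for z in(.005,.024)],np.float32)
cv2.fillConvexPoly(q,cv2.convexHull(pts).astype(np.int32),255);m&=q
k,_,st,ce=cv2.connectedComponentsWithStats(m)
for i in range(1,k):
    if st[i,4]>8:
        X=ray(K,T,ce[i],.013)[:2]*1e3;print(st[i],"s,n",np.round([(X-C)@u,(X-C)@n],1))
r=bot.sense()["tool_pos"][:2]*1e3;print("lip s",(r-C)@u+138.5,"n",(r-C)@n)
E
python3 beads.py
```

```text
[308 286   8   5  27] s,n [ 85.1 -13.9]
[295 292  13   8  65] s,n [70.9 14.5]
[327 300   5   5  14] s,n [ 25.5 -24.9]
[341 310   6  11  44] s,n [-23.7 -31.9]
lip s 71.4359184657778 n -1.6221310786837992
```

>>> {"api": "jog_arm", "payload": {
  "increments": [
    [255,0.004,0,0,0],
    [255,0.008,0,0,0],
    [255,0.011,0,0,0],
    [255,0.014,0,0,0],
    [255,0.016,0,0,0],
    [255,0.018,0,0,0],
    [255,0.018,0,0,0],
    [255,0.018,0,0,0]
  ]
}}

```text
time_s: 7.65
tool_pos: [0.5422, -0.2939, 0.0403]
ee_rot: [2.351, 2.081, 0.0]
contact_force: [0.4, -1.9, 5.4]
width: 0.0151
grip_force: 61.7
```

```bash
python3 beads.py; python3 - <<'E'
from h import *
s,K,T=cam("side")
cv2.imwrite("pics/g4.png",cv2.resize(s[240:340,250:350],(600,600),interpolation=cv2.INTER_CUBIC))
E
```

```text
[294 289  13   8  69] s,n [81.3 13.1]
[323 296   4   3  10] s,n [ 44.8 -24.9]
[337 304   8  16  79] s,n [-11.3 -29.8]
lip s 88.87725235648315 n -1.6859261561150551
```

View pics/g4.png

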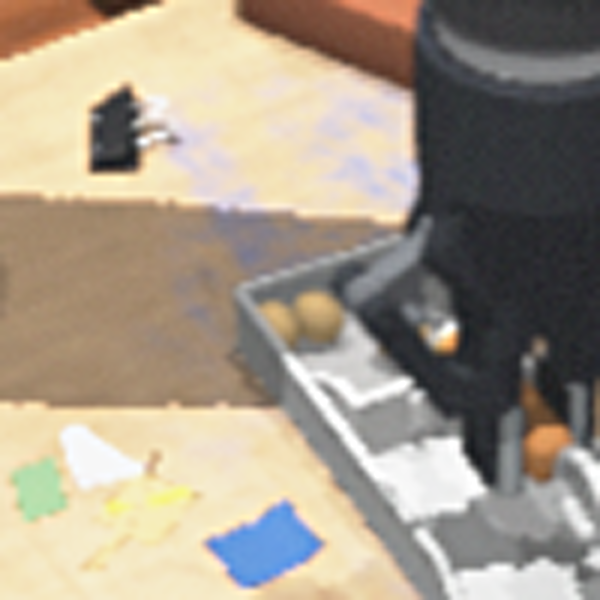

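Two beads are visible at (275,322) and (318,315), on the pan against the end wall. The others are behind the finger, and none are left outside the pan. I'll lift straight up.

>>> {"api": "jog_arm", "payload": {
  "increments": [
    [255,0.001,0,-0.002,0],
    [255,0.001,0,-0.005,0],
    [255,0.001,0,-0.01,0],
    [255,0.001,0,-0.016,0],
    [255,0.001,0,-0.024,0],
    [255,0.001,0,-0.033,0],
    [255,0.001,0,-0.043,0],
    [255,0.001,0,-0.053,0],
    [255,0.001,0,-0.062,0],
    [255,0.001,0,-0.067,0],
    [255,0.001,0,-0.07,0],
    [255,0.001,0,-0.07,0]
  ]
}}

```text
time_s: 8.95
tool_pos: [0.542, -0.293, 0.11]
ee_rot: [2.352, 2.081, 0.001]
contact_force: [-0.7, -0.0, -1.5]
width: 0.0148
grip_force: 60.7
```

```bash
cat > b2.py <<'E'
from h import *
# beads coloured blobs in both views + where points of a level scoop should project
st_,M=toolinfo();p=st_["tool_pos"];f=M[:,0];n=M[:,1]
for name in("side","top"):
    s,K,T=cam(name)
    m=cv2.inRange(cv2.cvtColor(s,cv2.COLOR_BGR2HSV),(10,90,70),(30,255,255))
    base=p+[0,0,.0187-.056];q=np.zeros_like(m)
    pts=np.array([proj(K,T,base+f*a+n*b+np.array([0,0,z])) for a in(.06,.145) for b in(-.03,.03) for z in(0,.03)],np.float32)
    cv2.fillConvexPoly(q,cv2.convexHull(pts).astype(np.int32),255);m&=q
    k,_,st,ce=cv2.connectedComponentsWithStats(m)
    for i in range(1,k):
        if st[i,4]>8:
            X=ray(K,T,ce[i],base[2]+.011)-base;print(name,st[i],"pan x,y",np.round([(X@f-.101)*1e3,X@n*1e3],1))
    print("lip pix",np.round(proj(K,T,base+f*.138),1))
    cv2.imwrite(f"pics/cur_{name}.png",s)
E
python3 b2.py
```

```text
t 8.95 tcp [ 542. -293.  110.] yang -7.0 q [-0.6   0.29  0.13  1.41  0.    1.09] F [-0.7 -0.  -1.5] w 14.8 g 60.7
side [293 267   5   3   9] pan x,y [ 27.1 -27.7]
side [313 268   6   7  24] pan x,y [-1.9  3.1]
lip pix [305.  266.1]
lip pix [285.3 230.5]
```

```bash
python3 - <<'E'
from h import *
go([.4396,-.138,.175],8.0)
E
```

```text
t 9.05 tcp [ 541.5 -292.7  109. ] yang -7.0 q [-0.6   0.29  0.13  1.41  0.    1.09] F [ 0.5  1.1 -2. ] w 15.0 g 60.7
shift [ 0.1412 -0.1201 -0.0659] turn -15.0
```

>>> {"api": "jog_arm", "payload": {
  "increments": [
    [255,0.004,0,-0.004,0],
    [255,0.014,-0.004,-0.01,0],
    [255,0.026,-0.01,-0.018,-1],
    [255,0.038,-0.018,-0.026,-2],
    [255,0.05,-0.028,-0.034,-3.5],
    [255,0.062,-0.039,-0.042,-5],
    [255,0.074,-0.051,-0.05,-6.5],
    [255,0.086,-0.063,-0.057,-8],
    [255,0.098,-0.075,-0.062,-9.5],
    [255,0.109,-0.087,-0.065,-11],
    [255,0.119,-0.098,-0.066,-12.5],
    [255,0.128,-0.107,-0.066,-14],
    [255,0.135,-0.114,-0.066,-15],
    [255,0.139,-0.118,-0.066,-15],
    [255,0.141,-0.12,-0.066,-15],
    [255,0.141,-0.12,-0.066,-15]
  ]
}}

```text
time_s: 10.65
tool_pos: [0.4398, -0.1382, 0.1754]
ee_rot: [2.061, 2.371, -0.0]
contact_force: [0.2, -0.8, -1.6]
width: 0.015
grip_force: 60.7
```

```bash
python3 b2.py; python3 beads.py; python3 - <<'E'
import cv2,numpy as np
s=cv2.imread("pics/cur_side.png");t=cv2.imread("pics/cur_top.png")
a=cv2.resize(s[200:300,190:290],(400,400),interpolation=cv2.INTER_CUBIC);b=cv2.resize(t[190:290,200:300],(400,400),interpolation=cv2.INTER_CUBIC)
cv2.imwrite("pics/m.png",np.hstack([a,b]))
E
```

```text
t 10.65 tcp [ 439.8 -138.2  175.4] yang 8.0 q [-0.45 -0.12 -0.18  1.52 -0.    0.98] F [ 0.2 -0.8 -1.6] w 15.0 g 60.7
side [214 219  12  13  98] pan x,y [13.4 11.8]
lip pix [209.4 226.9]
lip pix [199.3 294.8]
lip s 230.6735222946104 n 118.35207335111716
```

>>> {"api": "jog_arm", "payload": {
  "increments": [
    [240,0,0,0,0],
    [230,0,0,0,0]
  ]
}}

```text
time_s: 11.0
tool_pos: [0.4399, -0.1386, 0.1753]
ee_rot: [-2.061, -2.37, 0.0]
contact_force: [-0.7, -1.1, -1.2]
width: 0.0146
grip_force: 60.7
```

>>> {"api": "jog_arm", "payload": {
  "increments": [
    [224,0,0,0,0],
    [224,0,0,0,0]
  ]
}}

```text
time_s: 11.2
tool_pos: [0.4399, -0.1384, 0.1754]
ee_rot: [-2.061, -2.371, 0.0]
contact_force: [-1.0, 0.3, -1.9]
width: 0.0149
grip_force: 60.7
```

>>> {"api": "jog_arm", "payload": {
  "increments": [
    [219,0,0,0,0],
    [219,0,0,0,0]
  ]
}}

```text
time_s: 11.4
tool_pos: [0.4398, -0.1383, 0.1754]
ee_rot: [-2.061, -2.371, -0.0]
contact_force: [0.3, -0.4, -1.3]
width: 0.0145
grip_force: 60.7
```

>>> {"api": "jog_arm", "payload": {
  "increments": [
    [216,0,0,0,0],
    [216,0,0,0,0]
  ]
}}

```text
time_s: 11.6
tool_pos: [0.4398, -0.1383, 0.1754]
ee_rot: [2.061, 2.371, -0.0]
contact_force: [0.4, 0.6, -1.2]
width: 0.0149
grip_force: 60.7
```

>>> {"api": "jog_arm", "payload": {
  "increments": [
    [214,0,0,0,0],
    [214,0,0,0,0]
  ]
}}

```text
time_s: 11.8
tool_pos: [0.4398, -0.1383, 0.1754]
ee_rot: [-2.061, -2.371, -0.0]
contact_force: [-0.6, -0.1, -1.6]
width: 0.015
grip_force: 60.7
```

>>> {"api": "jog_arm", "payload": {
  "increments": [
    [213,0,0,0,0],
    [213,0,0,0,0]
  ]
}}

```text
time_s: 12.0
tool_pos: [0.4398, -0.1384, 0.1754]
ee_rot: [2.061, 2.371, -0.0]
contact_force: [0.5, -0.8, -2.2]
width: 0.0151
grip_force: 60.7
```

>>> {"api": "jog_arm", "payload": {
  "increments": [
    [212,0,0,0,0],
    [212,0,0,0,0]
  ]
}}

```text
time_s: 12.2
tool_pos: [0.4398, -0.1384, 0.1754]
ee_rot: [2.061, 2.371, 0.0]
contact_force: [-0.5, -0.4, -1.8]
width: 0.0149
grip_force: 60.7
```

>>> {"api": "jog_arm", "payload": {
  "increments": [
    [211,0,0,0,0],
    [211,0,0,0,0]
  ]
}}

```text
time_s: 12.4
tool_pos: [0.4399, -0.1384, 0.1754]
ee_rot: [2.061, 2.371, 0.0]
contact_force: [-0.1, 0.1, -1.8]
width: 0.0149
grip_force: 58.9
```

>>> {"api": "jog_arm", "payload": {
  "increments": [
    [210,0,0,0,0],
    [210,0,0,0,0]
  ]
}}

```text
time_s: 12.6
tool_pos: [0.4398, -0.1383, 0.1754]
ee_rot: [-2.061, -2.371, 0.0]
contact_force: [0.2, 0.9, -3.1]
width: 0.0149
grip_force: 43.3
```

>>> {"api": "jog_arm", "payload": {
  "increments": [
    [209,0,0,0,0]
  ]
}}

```text
time_s: 12.7
tool_pos: [0.4398, -0.1383, 0.1754]
ee_rot: [2.061, 2.371, 0.0]
contact_force: [0.1, 0.3, -1.1]
width: 0.0152
grip_force: 27.7
```

```bash
cp pics/cur_side.png pics/ref_side.png; python3 b2.py
```

```text
t 12.7 tcp [ 439.8 -138.3  175.4] yang 8.0 q [-0.45 -0.12 -0.18  1.52 -0.    0.98] F [ 0.1  0.3 -1.1] w 15.2 g 27.7
side [214 219  12  13  95] pan x,y [12.8 11.5]
lip pix [209.4 226.9]
lip pix [199.3 294.8]
```

>>> {"api": "jog_arm", "payload": {
  "increments": [
    [208,0,0,0,0],
    [208,0,0,0,0]
  ]
}}

```text
time_s: 13.0
tool_pos: [0.4398, -0.1383, 0.1754]
ee_rot: [-2.061, -2.371, -0.0]
contact_force: [-0.5, -0.3, -1.9]
width: 0.016
grip_force: 12.0
```

```bash
cat > tilt.py <<'E'
from h import *
s0=cv2.imread("pics/ref_side.png")
s,K,T=cam("side")
st_,M=toolinfo()
f=M[:,0];n=M[:,1];g=st_["tool_pos"]+[0,0,.0187]
# pan sheet = pixels that are grey-white and not dish; leftmost/lowest point and bead colours in pan/dish
def meas(s):
    h=cv2.cvtColor(s,cv2.COLOR_BGR2HSV)
    m=cv2.inRange(h,(0,0,110),(180,45,255));m[:190]=0;m[254:]=0;m[:,:190]=0;m[:,262:]=0
    k,l,st,c=cv2.connectedComponentsWithStats(m);i=1+np.argmax(st[1:,4]);
    b=cv2.inRange(h,(10,90,70),(30,255,255))
    return st[i],np.round(c[i],1),"dish bead px",int((b[258:280,208:238]>0).sum()),"pan",int((b[210:245,200:250]>0).sum())
print(meas(s0));print(meas(s))
for th in(0,20,30,40,50):
    t=np.radians(th);X=lambda x,y,z:proj(K,T,g+f*(x*np.cos(t)+z*np.sin(t))+n*y+np.array([0,0,-x*np.sin(t)+z*np.cos(t)]))
    print(th,"lipL",np.round(X(.138,-.03,-.056)),"lipR",np.round(X(.138,.03,-.056)),"ring",np.round(X(-.038,0,0)))
cv2.imwrite("pics/now_side.png",s)
E
python3 tilt.py
```

```text
t 13.05 tcp [ 439.8 -138.3  175.4] yang 8.0 q [-0.45 -0.12 -0.18  1.52  0.    0.98] F [ 0.3 -0.9 -1.4] w 15.7 g 12.0
(array([ 190,  190,   47,   64, 2212], dtype=int32), array([208.4, 224.5]), 'dish bead px', 0, 'pan', 162)
(array([ 190,  190,   36,   43, 1141], dtype=int32), array([204.1, 208.4]), 'dish bead px', 0, 'pan', 215)
0 lipL [197. 232.] lipR [221. 222.] ring [259. 239.]
20 lipL [207. 255.] lipR [230. 244.] ring [258. 233.]
30 lipL [213. 266.] lipR [236. 255.] ring [257. 229.]
40 lipL [219. 276.] lipR [243. 264.] ring [255. 226.]
50 lipL [226. 285.] lipR [250. 273.] ring [254. 223.]
```

>>> {"api": "jog_arm", "payload": {
  "increments": [
    [208,0,0,0,0]
  ]
}}

```text
time_s: 13.15
tool_pos: [0.4398, -0.1384, 0.1754]
ee_rot: [2.061, 2.371, -0.0]
contact_force: [0.1, 0.3, -2.5]
width: 0.0157
grip_force: 12.1
```

```bash
cp pics/now_side.png pics/p1.png; python3 tilt.py|head -3; python3 - <<'E'
import cv2,numpy as np
a=cv2.imread("pics/p1.png");b=cv2.imread("pics/now_side.png");r=cv2.imread("pics/ref_side.png")
d=lambda x,y:(np.abs(x.astype(int)-y).max(2)[195:290,190:275]>40)
for q in(d(a,r),d(b,a),d(b,r)):
    ys,xs=np.nonzero(q);print(q.sum(),(xs.min()+190,xs.max()+190,ys.min()+195,ys.max()+195) if len(xs) else 0)
E
```

```text
t 13.2 tcp [ 439.8 -138.4  175.4] yang 8.0 q [-0.45 -0.12 -0.18  1.52 -0.    0.98] F [ 0.2 -0.1 -2.1] w 16.0 g 12.2
(array([ 190,  190,   47,   64, 2212], dtype=int32), array([208.4, 224.5]), 'dish bead px', 0, 'pan', 162)
(array([ 190,  228,   60,   26, 1150], dtype=int32), array([217., 243.]), 'dish bead px', 0, 'pan', 167)
818 (np.int64(197), np.int64(272), np.int64(205), np.int64(289))
864 (np.int64(201), np.int64(267), np.int64(210), np.int64(289))
1191 (np.int64(197), np.int64(272), np.int64(205), np.int64(289))
```

>>> {"api": "jog_arm", "payload": {
  "increments": [
    [208,0,0,0,0],
    [214,0,0,0,0],
    [214,0,0,0,0],
    [214,0,0,0,0]
  ]
}}

```text
time_s: 13.6
tool_pos: [0.4398, -0.1383, 0.1755]
ee_rot: [-2.061, -2.371, -0.0]
contact_force: [0.2, -0.5, -1.4]
width: 0.015
grip_force: 58.4
```

```bash
python3 tilt.py|head -3; python3 - <<'E'
import cv2,numpy as np
b=cv2.imread("pics/now_side.png")
h=cv2.cvtColor(b,cv2.COLOR_BGR2HSV)
for y in range(204,292,2):
    print(y,''.join('b' if 10<=q[0]<=30 and q[1]>90 and q[2]>70 else 'W' if q[1]<50 and q[2]>150 else 'g' if q[1]<60 and q[2]>70 else '.' if q[2]<70 else 'o' for q in h[y,190:280]))
E
```

```text
t 13.65 tcp [ 439.8 -138.3  175.5] yang 8.0 q [-0.45 -0.12 -0.18  1.52  0.    0.98] F [ 0.4  0.3 -1.3] w 15.1 g 58.4
(array([ 190,  190,   47,   64, 2212], dtype=int32), array([208.4, 224.5]), 'dish bead px', 0, 'pan', 162)
(array([ 190,  228,   61,   26, 1170], dtype=int32), array([217.2, 243. ]), 'dish bead px', 34, 'pan', 164)
204 gggggggggggggggggggggggggggWWWgggggg.ggg................................gg......gggggggggg
206 gggggggggggggggggggggg.ggWWggggggogg.gggg..............................ggg.....ggggggggggg
208 gggggggggggggggggggggg.ggggggg....ggggggg.....................................gggggggggggg
210 gggggggggggggggggggggggg.gg........ggggggg...................................ggggggggggggg
212 gggggggggggggggggggggggggg...........gggggg..................................ggggggggggggg
214 gggggggggggggggggggggggggggg...........gggg.................................gggggggggggggg
216 gggggggggggggggggggggggggggggg...........gg............ob.............gggggggggggggggggggg
218 ggggggggggggggggggggggggggggggg.........................bb...........ggggggggggggggggggggg
220 gggg
[... 2711 characters left out ...]
ooooooooooooooboooooooooooooooooooo
278 oooooooooooooWWWWWWWWWWWWWWWWWWoboooboWWWWWWWWggggggggoooooooooooooooooooooooooooooooooooo
280 ooooooooooooooWWWWWWWWWWWWWWWWWWWWWWWWWWWWWWWggggggggooooooooooooooooooooooooooooooboooooo
282 oooooooooooobogWWWWWWWWWWWWWWWWWWWWWWWWWWWWWWgggggggoooooooooooooooooboooboooooooooooooogo
284 ooooooooooooooogWWWWWWWWWWWWWWWWWWWWWWWWWWWWWggggggooooooooooooooooooooooooooooooooooooooo
286 ooooooooooooooooggWWWWWWWWWWWWWWWWWWWWWWWWWWggggggooooooooooooooooooooooooooooooooooooooog
288 ooooooooooooooooooggWWWWWWWWWWWWWWWWWWWWWWWggggggoooooooooooooooooooooooooooooooooooooooog
290 obobboooooooooooooboggWWWWWWWWWWWWWWWWWgggggggoooooooooooooooooooooooooooooooooooooooooooo
```

>>> {"api": "jog_arm", "payload": {
  "increments": [
    [208,0.004,0,0,0],
    [208,0.008,0,0,0],
    [208,0.012,0,0,0],
    [214,0.012,0,0,0],
    [214,0.012,0,0,0],
    [214,0.012,0,0,0],
    [214,0.012,0,0,0]
  ]
}}

```text
time_s: 14.35
tool_pos: [0.4382, -0.1266, 0.1754]
ee_rot: [2.061, 2.371, -0.0]
contact_force: [0.6, -0.7, -1.8]
width: 0.015
grip_force: 58.4
```

```bash
cat > asc.py <<'E'
import cv2,numpy as np
b=cv2.imread("pics/now_side.png")
h=cv2.cvtColor(b,cv2.COLOR_BGR2HSV)
for y in range(224,286,2):
    print(y,''.join('b' if 10<=q[0]<=30 and q[1]>90 and q[2]>70 else 'W' if q[1]<50 and q[2]>150 else 'g' if q[1]<60 and q[2]>70 else '.' if q[2]<70 else 'o' for q in h[y,196:266]))
E
python3 tilt.py; python3 asc.py
```

```text
t 14.4 tcp [ 438.2 -126.6  175.4] yang 7.99 q [-0.43 -0.14 -0.19  1.52 -0.    1.  ] F [-0.4 -0.1 -0.5] w 14.7 g 58.4
(array([ 190,  190,   47,   64, 2212], dtype=int32), array([208.4, 224.5]), 'dish bead px', 0, 'pan', 162)
(array([ 190,  225,   58,   29, 1138], dtype=int32), array([216.4, 242.9]), 'dish bead px', 34, 'pan', 204)
0 lipL [194. 230.] lipR [218. 220.] ring [255. 236.]
20 lipL [204. 253.] lipR [227. 242.] ring [254. 230.]
30 lipL [209. 263.] lipR [233. 252.] ring [253. 227.]
40 lipL [216. 273.] lipR [240. 262.] ring [251. 223.]
50 lipL [223. 283.] lipR [246. 271.] ring [250. 220.]
224 ggggggggggggggggggggggooobbbbbo..............g.....ggggggWWWWobboggggg
226 gggggggggggggggoooobbobbbbbobbbbb..........ggggbbbbgWgggggWWWWgbbbbggg
228 gggggggggoobbbbbbbboboobb....oo..bbbb......ggggbbbbbWWggg..WWWWo.obbbo
230 gggoobbbbbb....oooogggggggWWWWWWgbbbb......ggggobbbbWWWWg..ggWgg..bbbb
232 oooooggggWWWWWWWWWWWWWWWWWWWWWWWgbbbb......ggggobbbbbWWWWWbogWWgb..boo
234 WWWWWWWWWWWWWWWggg.ggg.gggggggggggbbb......gggggbbbb..gWWWWWgggg.bbo..
236 WWWWWWWWWWWWWWWWWWWWWWWWWWWWWWWWWWWggg.....gg
[... 1125 characters left out ...]
WWWWbooooooooooooooooobo.
268 ggggWWWWgWWWWWWWWWWWWWWWWWWWWWWWWWWWWWWWWWWWWWWWWooooooooooooooooooooo
270 ooboWWWgWWWWWWWWWWWWWWWWWWWWWWWWWWWWWWWWWWWWWWWWoooooooooooooooooooooo
272 oooogWWWWWWWWWWWWWWWWWWWWWWgooWWWWWWWWWWWWWWWWggoooooooooooooooooooooo
274 oooboWWWWWWWWWWWWWWWWWWWWbbbbbbbWWWWWWWWWWWgggggoooooooooooooooooooooo
276 ooooboWWWWWWWWWWWWWWWWWWobbbbbbbgWWWWWWWWgggggggoooooooooooooooooooooo
278 oooooooWWWWWWWWWWWWWWWWWWobboooggWWWWWWWggggggggoooooooooooooooooooooo
280 ooooooboWWWWWWWWWWWWWWWWWWWWWWWWWWWWWWWWgggggggooooooooooooobooooooooo
282 oooooooogWWWWWWWWWWWWWWWWWWWWWWWWWWWWWWWggggggoooooooooooooooooooboooo
284 ooooooooogWWWWWWWWWWWWWWWWWWWWWWWWWWWWggggggggoooooooooooooooooooooooo
```

```bash
python3 - <<'E'
from h import *
s,_,_=cam("side");t,_,_=cam("top")
a=cv2.resize(s[195:295,185:285],(400,400),interpolation=cv2.INTER_CUBIC);b=cv2.resize(t[255:335,185:265],(400,400),interpolation=cv2.INTER_CUBIC)
cv2.imwrite("pics/m.png",np.hstack([a,b]))
E
```

```text
(no output)
```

View pics/m.png

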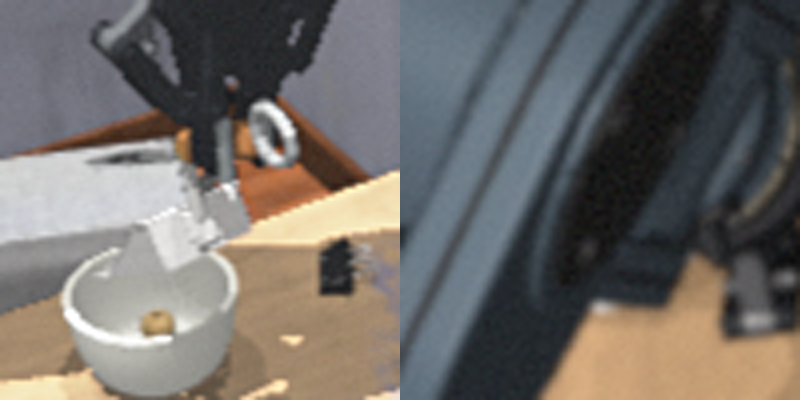

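The side view shows the pan steeply tilted and apparently empty, with one bead visible in the dish at crop (157,320). The ring is at crop (273,133). I'll back off and count the beads from the top.

>>> {"api": "jog_arm", "payload": {
  "increments": [
    [255,0,0,-0.01,0],
    [255,0,0,-0.03,0],
    [255,-0.02,0,-0.06,0],
    [255,-0.05,0.02,-0.085,0],
    [255,-0.08,0.05,-0.09,0],
    [255,-0.11,0.08,-0.09,0],
    [255,-0.13,0.11,-0.09,0],
    [255,-0.14,0.12,-0.09,0],
    [255,-0.14,0.12,-0.09,0]
  ]
}}

```text
time_s: 15.4
tool_pos: [0.5777, -0.2497, 0.2641]
ee_rot: [-2.061, -2.369, 0.001]
contact_force: [-1.0, -0.1, -1.1]
width: 0.0149
grip_force: 59.1
```

```bash
cat > cnt.py <<'E'
from h import *
toolinfo()
for name,c0 in(("top",(226,295)),("side",(222,272))):
    s,K,T=cam(name);h=cv2.cvtColor(s,cv2.COLOR_BGR2HSV)
    cv2.imwrite(f"pics/cur_{name}.png",s)
    print(name);w=range(c0[0]-24,c0[0]+24)
    for y in range(c0[1]-22,c0[1]+23):
        print(y,''.join('b' if 8<=q[0]<=30 and q[1]>80 and q[2]>60 else 'W' if q[1]<50 and q[2]>150 else 'g' if q[1]<60 and q[2]>70 else '.' if q[2]<70 else 'o' for q in h[y,w.start:w.stop]))
E
python3 cnt.py
```

```text
t 15.4 tcp [ 577.7 -249.7  264.1] yang 7.95 q [-0.51  0.35  0.51  1.73 -0.    0.92] F [-1.  -0.1 -1.1] w 14.9 g 59.1
top
273 gggggggggggggggggggggggggggggggggggggggWgWWWWWWW
274 gggggggggggggggggggggggggggggggggggggggWWWWWWWWW
275 ggggggggggggggggggggggggggggggggggggWWgWWWWWWWWW
276 gggggoggggggggggggggggggggggggggggggggWWWWWWWWWW
277 gggggggggggggggggggggggggggggggggggggWWWWWWWWWWW
278 ggggggggggggggggggggggggggggggggggggggWWWWWWWWWW
279 gggggggggggggggggggggggggggggggggggggWWWWWWWWWWW
280 ggggggggggggggggggggggggggggggggggggggWWWWWWWWWW
281 ggggggggggggggggggggggggggggggggggggWgWWWWWWWWWW
282 gggggggggggggggggggggggggggggggggggggWWWWWWWWWWW
283 ggggggggggggggggggggggggggggggggggggWWWWWWWWWWWW
284 gggggggggggggggggggggggggggggggggggggWWWWWWWWWWg
285 ggggggggggggggggggggggggggggggggggggWWWWWWWWWWgg
286 gggggggggggggggggggggggggggggggggggWggWWWWWWWggg
287 gggggggggggggggggggggggggggggggggWWgWWWWWWWWWWgg
288 ggggggggggggggggggggggggggggggggggggWWWWWWWggggg
289 gggggggggggggggggggggggggggggggggggWWWgWWWWWgggg
290 gggggggggggggggggggggggggggggggggggWWWWWWWWWgggg
291 ggggggggggggggggggggg
[... 3095 characters left out ...]
Wggggggobbb
282 bbbbbbgggWWWWWWWWWWWWWWWWWWWWWWWWWWWWWggggggbbbb
283 bbbbbbgggWWWWWWWWWWWWWWWWWWWWWWWWWWWWgggggggbbbb
284 bbbbbboggWWWWWWWWWWWWWWWWWWWWWWWWWWWWgggggggbbbb
285 bbbbbbbogWWWWWWWWWWWWWWWWWWWWWWWWWWWWggggggobbbb
286 bbbbbbbbggWWWWWWWWWWWWWWWWWWWWWWWWWWggggggobbbbb
287 bbbbbbbboggWWWWWWWWWWWWWWWWWWWWWWWWWggggggbbbobb
288 bbbbbbbbbogWWWWWWWWWWWWWWWWWWWWWWWWgggggoooobbbb
289 bbbbbbbbbbggWWWWWWWWWWWWWWWWWWWWWWgggggoooboobbo
290 bbbbbbbbbbogggWWWWWWWWWWWWWWWWWWWWggggoboobbbbbb
291 bbbbbbobbbbbogggWWWWWWWWWWWWWWWggggggoboobbbbbbb
292 bbbbbbbbbbbbboggggWWWWWWWWWWWWWgggobbboobbbooooo
293 bbbbbbbbbbobbbbbogggggWWWWggggggobbbbbbbbboooooo
294 bbbbbbbbbbbbbbbbbbboggggggggggoobbbbbbbbbooooooo
```

```bash
python3 - <<'E'
from h import *
go([.45,-.42,.264])
E
```

```text
t 15.5 tcp [ 576.2 -248.3  265.6] yang 7.99 q [-0.51  0.34  0.51  1.74  0.    0.92] F [ 0.2 -0.4 -1. ] w 15.1 g 59.1
shift [-0.1525 -0.1489  0.0016] turn 0
```

>>> {"api": "jog_arm", "payload": {
  "increments": [
    [255,-0.02,-0.02,0,0],
    [255,-0.05,-0.05,0,0],
    [255,-0.08,-0.08,0,0],
    [255,-0.11,-0.11,0,0],
    [255,-0.14,-0.13,0,0],
    [255,-0.15,-0.145,0,0],
    [255,-0.152,-0.148,0,0],
    [255,-0.152,-0.148,0,0]
  ]
}}

```text
time_s: 16.3
tool_pos: [0.4507, -0.4187, 0.2662]
ee_rot: [2.061, 2.37, 0.001]
contact_force: [0.2, 0.8, -1.6]
width: 0.0149
grip_force: 59.1
```

```bash
python3 cnt.py | sed -n 1,47p; python3 beads.py
```

```text
t 16.3 tcp [ 450.7 -418.7  266.2] yang 7.97 q [-0.86  0.31  0.46  1.73  0.    0.57] F [ 0.2  0.8 -1.6] w 14.9 g 59.1
top
273 bbbbbbbbbbbbbbgWWWWWWWWWWWWWWWWWWgobbbbbbbbbbbbb
274 bbbbbbbbbbbboWWWWWWWWWWWWWWWWWWWWWWgobbbbbbbbbbb
275 bbbbbbbbbbboWWWWWWWWWWWWWWWWWWWWWWWWggbbbbbbbbbb
276 bbbbbbbbbogWWWWWWWWWWWWWWWWWWWWWWWWWWWgbbbbbbbbb
277 bbbbbbbboWWWWWWWWWWWWWWWWWWWWWWWWWWWWWWgbbbbbbbb
278 bbbbbbboWWWWWWWWWWWWWWWWWWWWWWWWWWWWWWWWgbbbbbbb
279 bbbbbboWWWWWWWWWWWWWWWWWWWWWWWWWWWWWWWWWWgbbbbbb
280 bbbbbbWWWWWWWWWWWWWWWWWWWWWWWWWWWWWWWWWWWWobbbbb
281 bbbbbgWWWWWWWWWWWWWWWWWWWWWWWWWWWWWWWWWWWWgbbbbb
282 bbbboWWWWWWWWWWWWWWWWWWWWWWWWWWWWWWWWWWWWWWobbbb
283 bbbbWWWWWWWWWWWWWWWWWWWWWWWWWWWWWWWWWWWWWWWgbbbb
284 bbboWWWWgWWWWWWWWWWWWWWWWWWWWWWWWWWWWWWggWWgobbb
285 bbbWWWWWWWWWWWWWWWWWWWWWWWWWWWWWWWWWWWWggWWWgbbb
286 bboWWWWgWWWWWWWWWWWWWWWWWWWWWWWWWWWWWWWWggWWgobb
287 bbWWWWggWWWWWWWWWWWWoogWWWWWWWWWWWWWWWWWWgWWgobb
288 boWWWgggWWWWWWWWWWobbbboWWWWWWWWWWWWWWWWWWWWWgbb
289 bgWWWgggWWWWWWWWWobbbbbbgWWWWWWWWWWWWWWWWWWWWgbb
290 bgWWWgggWWWWWWWWWbbbbbbbbWWWWWWWWWWWWWWWWWWWWgob
291 bWWWWggWWWWWWWWWWbbbb
[... 750 characters left out ...]
bbbbbggWWWWWWggbbbb
306 bbboWWWggggggggggggWWWWWWWobbbbbbbggggWWWWgobbbb
307 bbbbWWWWggggggggggggWWWWWWgbbbbbboggggWWWgobbbbb
308 bbbboWWWWggggggggggggWWWWWWgobbboggggWWWggbbbbbb
309 bbbbbgWWWWgggggggggggggWWWWgggggggggWWWggbbbbbbb
310 bbbbbbgWWWWggggggggggggggggggggggggWWWggobbbbbbb
311 bbbbbboWWWWWggggggggggggggggggggggWWWggobbbbbbbb
312 bbbbbbboWWWWWgggggggggggggggggggWWWWggobbbbbbbbb
313 bbbbbbbboWWWWWWgggggggggggggggWWWWgggbbbbbbbbbbb
314 bbbbbbbbbbogWWWWWWgggggggggWWWWWWggobbbbbbbbbbbb
315 bbbbbbbbbbbbogWWWWWWWWWWWWWWWWWggobbbbbbbbbbbbbb
316 bbbbbbbbbbbbbboogWWWWWWWWWWggggobbbbbbbbbbbbbbbb
317 bbbbbbbbbbbbbbbbboogggggggooobbbbbbbbbbbbbbbbbbb
lip s -45.21542751171876 n 73.01549249015179
```

The top view shows two beads in the dish, at about (222,291) and (255,305). Now to find the other two.

```bash
python3 - <<'E'
from h import *
for n in("top","side"):
    a=cv2.imread(f"pics/{n}0.png");b,K,T=cam(n)
    d=(cv2.absdiff(a,b).max(2)>60).astype(np.uint8);d=cv2.morphologyEx(d,cv2.MORPH_OPEN,np.ones((3,3)))
    k,l,st,c=cv2.connectedComponentsWithStats(d)
    print(n,[(list(map(int,st[i])),np.round(ray(K,T,c[i],.01)[:2]*1e3).astype(int).tolist(),b[int(c[i][1]),int(c[i][0])].tolist()) for i in range(1,k) if 12<st[i,4]<600])
# tray from top
C=np.array([546.5,-244.4]);u=np.array([.12,.9927]);nn=np.array([-u[1],u[0]])
b,K,T=cam("top");h=cv2.cvtColor(b,cv2.COLOR_BGR2HSV)
for y in range(217,268):print(y,''.join('b' if 8<=q[0]<=30 and q[1]>80 and q[2]>60 else 'W' if q[1]<50 and q[2]>150 else 'g' if q[1]<60 and q[2]>70 else '.' if q[2]<70 else 'o' for q in h[y,280:375]))
E
```

```text
top [([361, 183, 19, 22, 247], [656, -339], [136, 147, 155]), ([539, 183, 9, 5, 40], [681, -725], [161, 147, 133]), ([376, 212, 6, 6, 24], [608, -356], [64, 85, 104]), ([489, 222, 11, 8, 62], [586, -612], [164, 151, 138]), ([293, 228, 7, 7, 38], [569, -173], [219, 224, 228]), ([269, 232, 4, 5, 17], [561, -117], [141, 216, 241]), ([356, 253, 10, 8, 54], [513, -319], [130, 135, 137]), ([398, 268, 4, 4, 14], [486, -402], [176, 183, 189]), ([219, 287, 8, 8, 55], [434, -16], [101, 155, 198]), ([300, 289, 4, 5, 17], [436, -189], [75, 98, 122]), ([496, 290, 5, 5, 22], [441, -614], [168, 154, 141]), ([319, 292, 46, 13, 311], [424, -279], [134, 174, 214]), ([227, 301, 11, 9, 83], [404, -37], [86, 130, 160]), ([332, 305, 8, 5, 36], [402, -263], [135, 176, 218]), ([405, 314, 5, 7, 24], [384, -417], [132, 118, 102]), ([412, 318, 6, 6, 29], [376, -433], [144, 134, 118]), ([423, 336, 5, 12, 48], [332, -455], [167, 155, 140]), ([413, 347, 4, 6, 22], [315, -432], [165, 153, 139]), ([183, 426, 7, 8, 41], [144, 47], [90, 93, 96]), ([199, 427, 9, 7, 49], [145, 12], [215, 221, 225]), ([79, 449, 15, 12, 
[... 6163 characters left out ...]

261 bbbbbbbbbbbbbbbbbbbbbbbbbbbbbbbbbbbbbbbbbbbbbbbbbbbbbbbbbbboboooggggWWWWWgggggggggggggggbbbbbbb
262 bbbbbbbbbbbbbobbbbbbbbbbbbbbbbbbbbbbbbbbbbbbbbbbbbbbbbbbooobbbbooooooooogggggggggggggggobbbbbbb
263 bbbbbbbbbbbbobbbbbbbbbbbbbbbbbbbbbbbbbbbbbbbbbbbbbbbbboboobbbbboobbbbbbbbboooooggggggggobbbbbbb
264 bbbbbbbbbbbbbbbbbbbbbbobobbbbbbbbbbbbbbbbbbbbbbbbbbbbbbboobbbbbbbbbbbbbbbbbbbbboobooogobbbbbbbb
265 bbbbbbbbbbbbbbbbbbbbbbooobbbbbbbbbbbbbbbbbbbbbbbbbbbbbbbbbbbbbbbbbbbbbbbbbbbbbbbbbbbbbbbbbbbbbb
266 bbbbbbbbbbbbbbbbbbbbboooooobbbbbbbbbbbbboggoobbbbbbbbbbbbbbbbbbbbbbbbbbbbbbbbbbbbbbbbbbbbbbbbbb
267 bbbbbbbbbbbbbbbbbbbbbooooobbbbbbbbbbbbboggggggggggggobbbbbbbbbbbbbbbbbbbbbbbbbbbbbbbbbbbbbbbbbb
```

```bash
cat > pan.py <<'E'
from h import *
import sys
th=np.radians(float(sys.argv[1]))
st,M=toolinfo();f=M[:,0];n=M[:,1];g=st["tool_pos"]+[0,0,.0187]
def P(x,y,z):return g+f*(x*np.cos(th)+z*np.sin(th))+n*y+np.array([0,0,-x*np.sin(th)+z*np.cos(th)])
for nm in("side","top"):
    b,K,T=cam(nm);h=cv2.cvtColor(b,cv2.COLOR_BGR2HSV)
    q={k:np.round(proj(K,T,P(*v))).astype(int).tolist() for k,v in dict(lipL=(.138,-.03,-.056),lipR=(.138,.03,-.056),bL=(.065,-.028,-.056),bR=(.065,.028,-.056),ring=(-.038,0,0),grip=(0,0,0)).items()};print(nm,q)
    a=np.array(list(q.values()));x0,y0=a.min(0)-12;x1,y1=a.max(0)+12
    for y in range(y0,y1):print(y,''.join('b' if 8<=p[0]<=30 and p[1]>80 and p[2]>60 else 'W' if p[1]<50 and p[2]>150 else 'g' if p[1]<60 and p[2]>70 else '.' if p[2]<70 else 'o' for p in h[y,x0:x1]))
    print("x0",x0)
E
python3 pan.py 33
```

```text
t 16.6 tcp [ 451.9 -418.4  265.5] yang 8.11 q [-0.86  0.31  0.46  1.73  0.    0.57] F [-0.1 -0.1 -2. ] w 15.1 g 59.1
side {'lipL': [290, 307], 'lipR': [317, 292], 'bL': [317, 307], 'bR': [343, 291], 'ring': [360, 260], 'grip': [343, 262]}
248 ooooooooggggggggooobbbbbbbbbobbbbbbbo....................ooo.....................obbbbbbbbbobb
249 ooooooooggggggggooooooobbbbbbbbbbbbbb............................................bbbbbbbbooobb
250 gggogggggggggoogggooooooobbbbbbbbbbbbb..........................................bbbbbbbbbbbbbb
251 gggoggggooogggooggooooooooooooobbbbbbbo....................................ggg.obbbbbbbbbbbboo
252 ggggggggggooooooggWgooooogggWWgooobbbbbb..................................gggg.bbbbbbbbbbbbbbo
253 WgggggWWWgoooooggWWWWWgggWWWWWWWWgooobbb...................................gggggWgobbbbbbbbbbb
254 gggWWgWWWgoooggWWWWWWWWgWWWWWWWWWWWWWgoobb.................................WWWWWWWWWbbbbbbbbbb
255 gWWWWWWWggggogWWWWWWgggogWWWWWWWWWWWWWWWooog..............................gWWWWWWWWWWbbbbbbbbb
256 WWgggWWWWgggoogWWWggggggggWWWWWWWWWWWWWWgoogWgg..................
[... 12794 characters left out ...]
9 bbbbog.............gogggoggggggggogggoggggggogggggggggggggggggggggggggggggggggggWgWWWWWWWWWWWWWWWWWWWWWWWWWWWWW
310 bbbo............ogogoooggggggoggoggggoggoggggggggggggggggggggggggggggggggggggWWgWWWWWWWWWWWWWWWWWWWWWWWWWWWWWWW
311 bbo............gogoggooggogggogggogggggggggggggggggggggggggggggggggggggggggWgWgWgWWWWWWWWWWWWWWWWWWWWWWWWWWWWWW
312 o............ogggggggggggggggggoggggggggggggggggggggggggggggggggggggggggggWWWWWWWWWWWWWWWWWWWWWWWWWWWWWWWWWWWWW
313 ...........ggggoggggggoggoggogggggggggoggggogggggggggggggggggggggggggggggWWWWgWWWWWWWWWWWWWWWWWWWWWWWWWWWWWWWWW
314 ..........ogggggggoooggggoggogggggggggggggogggggggggggggggggggggggggggggWgWWWWWWWWWWWWWWWWWWWWWWWWWWWWWWWWWWWWW
x0 360
```

```bash
python3 - <<'E'
from h import *
a=cv2.imread("pics/top0.png");b,K,T=cam("top");s0=cv2.imread("pics/side0.png");s,Ks,Ts=cam("side")
print(proj(Ks,Ts,[.561,-.117,.008]))
def pr(n,a,b,x0,x1,y0,y1):
    d=cv2.absdiff(a,b).max(2)
    print(n)
    for y in range(y0,y1):print(y,''.join(' .:+*#'[min(5,v//15)] for v in d[y,x0:x1]),' '.join('%d'%v for v in b[y,(x0+x1)//2][::-1]))
pr("top",a,b,255,285,222,246)
x,y=map(int,proj(Ks,Ts,[.561,-.117,.008]));pr("side",s0,s,x-15,x+16,y-12,y+13)
# bead-like blobs: bright saturated vs local bench, in dish bead colours
h=cv2.cvtColor(b,cv2.COLOR_BGR2HSV);print("bead in dish HSV",h[291,221],h[305,230],"orig bead",cv2.cvtColor(a,cv2.COLOR_BGR2HSV)[232,297],"bench",h[232,262],h[232,270])
d=(cv2.absdiff(a,b).max(2)>35).astype(np.uint8);d=cv2.morphologyEx(d,cv2.MORPH_OPEN,np.ones((2,2)))
k,l,st,c=cv2.connectedComponentsWithStats(d)
for i in range(1,k):
    X=ray(K,T,c[i],.01)*1e3
    if 15<st[i,4]<120 and .6<st[i,2]/st[i,3]<1.7 and 340<X[0]<720 and -420<X[1]<100:print(st[i],X[:2].round(),h[int(c[i][1]),int(c[i][0])])
E
```

```text
[296.2615712  280.61435531]
top
222 ................... .......... 191 161 135
223 ....................  .. ....  186 160 140
224 .................... ....... . 180 156 141
225 ......... ......... ...... ..  185 159 138
226 .............................  191 161 133
227 ........ ........ . .   . .    194 162 132
228 ...............   ....... . .. 184 155 128
229 ........... .        .. .  ... 174 144 113
230  ........... ......  ......... 194 156 109
231 . .........  .+**+:.  ...... . 223 180 117
232 .... ....   ..+##*:.  ...... . 233 196 128
233 .. . .. ..  .:+###+.   ..... . 237 207 137
234 .. . . ... .::*###+..   .....  241 218 146
235 ... . ..   .:**###:::..   .... 242 215 141
236 .......... .:**#*+:::::..   .. 236 200 133
237 .. ...  ..  .:++::+*###+..  .. 209 169 115
238 . ..  .....   ...:*####*+.   . 165 139 112
239 ..........      .:*#####*.   . 153 134 128
240 ............  .  .++:+**+.   . 164 145 141
241 ... ...... .... ....::+*::  .. 177 152 140
242 ................  ....+:..  .. 187 157 136
243 ..................  .....  ... 195 160 131
244 ..................            
[... 865 characters left out ...]
    249 249 221
285          . ::::                 255 254 248
286           .***...               244 238 230
287         .+###*:              .# 143 144 144
288         *#*:..          ....*## 104 105 107
289         *##            +####### 107 107 108
290   . ... .##+          :+####### 112 113 111
291 +...     +##:        :+:++.  .: 113 113 114
292 #*+++..   +##.     .:+:  .+**:: 111 112 113
bead in dish HSV [ 16 127 189] [ 17 120 155] orig bead [ 17 127 175] bench [168  23 166] [ 19 115 233]
[268 232  13  12  75] [ 554. -125.] [ 18 116 222]
[403 246   8   5  31] [ 534. -419.] [ 15  94 138]
[298 287  10   9  46] [ 434. -191.] [ 16  98 122]
[220 288   9   9  66] [432. -18.] [ 18 121 223]
```

```bash
python3 - <<'E'
from h import *
a=cv2.imread("pics/top0.png");b,K,T=cam("top");s0=cv2.imread("pics/side0.png");s,Ks,Ts=cam("side")
def pr(n,a,b,x0,x1,y0,y1):
    d=cv2.absdiff(a,b).max(2);h=cv2.cvtColor(b,cv2.COLOR_BGR2HSV)
    print(n,x0)
    for y in range(y0,y1):print(y,''.join(' .:+*#'[min(5,v//15)] for v in d[y,x0:x1]),' |',' '.join('%3d'%v for v in h[y,x0:x1:2,2]))
pr("top",a,b,290,316,280,302)
x,y=map(int,proj(Ks,Ts,[.434,-.193,.01]));pr("side",s0,s,x-14,x+14,y-12,y+13)
print("bead A",ray(K,T,(270.8,234),.010),"tri",tri([(K,T,(270.8,234)),(Ks,Ts,(297,281))]))
E
```

```text
top 290
280 ******+:.      ....... :**  | 112 116 119 142 174 210 194 159 214 227 219 186 130
281 **+::.   .... ........ .+#  | 117 134 158 186 222 224 213 169 214 227 217 200 137
282 :.    ................  :*  | 154 181 208 226 232 218 216 189 208 224 213 204 152
283   ........  ........... .+  | 208 222 230 233 234 199 215 203 209 221 215 211 164
284 ......... .. ........... :  | 228 230 233 234 232 177 205 211 214 218 212 212 185
285 ....  ... :: ...........    | 231 231 233 233 233 168 191 217 218 215 212 212 197
286 ......... :+. ...........   | 231 232 234 233 226 153 172 220 222 214 214 211 209
287  ........ +*: ............  | 216 229 234 232 223 140 156 217 223 217 213 214 213
288 .  ..... .+*+. ...........  | 168 205 226 230 215 127 139 216 225 213 213 211 210
289 :::.  .. :***: ...........  | 128 159 187 209 200 123 130 205 222 213 211 208 206
290 :::::.  .:*#*+. ..      ..  | 122 127 139 163 168 122 128 177 213 202 204 196 209
291   ..::::++****:      .....  | 138 139 127 126 136 121 124 147 193 178 201 207 214
292       :++******:::. ...:::  | 143 153 143 124 122 122 12
[... 2495 characters left out ...]
    | 243 246 180 172 175 176 163 163 178 234 247 243 246 246
328 *+++*****:#+::::**+:+****.    | 245 248 247 245 248 250 183 178 170 184 240 245 246 246
329 ++++++*+++######*++:*++*#*:   | 245 246 247 246 247 248 247 251 235 228 246 239 246 247
330 ++++++****#########*++*#***.  | 245 245 245 243 244 245 247 248 248 247 243 243 244 245
331 ++++*+***###########**######  | 244 244 243 243 243 245 246 246 246 245 242 244 244 245
332 *****++*+###################  | 243 243 243 244 243 245 245 245 244 246 244 245 245 246
333 *****+++.###################  | 241 243 244 245 244 244 245 245 240 245 245 245 245 245
bead A [ 0.56143913 -0.11731985  0.01      ] tri [ 0.56248426 -0.11702297  0.00622737]
```

A loose bead lies on the bench at about (562,−117), just beyond the tray's closed end and on the tray axis. The shape at (303,291) was only shadow. I'll turn the scoop round so I can scoop this bead against the outside of the tray's end wall.

>>> {"api": "jog_arm", "payload": {
  "increments": [
    [255,0,0,0,-8.5],
    [255,0,0,0,-17],
    [255,0,0,0,-25.5],
    [255,0,0,0,-34],
    [255,0,0,0,-42.5],
    [255,0,0,0,-51],
    [255,0,0,0,-59.5],
    [255,0,0,0,-68],
    [255,0,0,0,-76.5],
    [255,0,0,0,-85],
    [255,0,0,0,-93.5],
    [255,0,0,0,-102],
    [255,0,0,0,-110.5],
    [255,0,0,0,-119],
    [255,0,0,0,-127.5],
    [255,0,0,0,-136],
    [255,0,0,0,-144.5],
    [255,0,0,0,-153],
    [255,0,0,0,-161.5],
    [255,0,0,0,-165]
  ]
}}

```text
time_s: 18.9
tool_pos: [0.451, -0.4194, 0.2653]
ee_rot: [-2.086, 2.349, 0.001]
contact_force: [0.1, 0.5, -1.1]
width: 0.0151
grip_force: 59.1
```

```bash
cat > go2.py <<'E'
from h import *
import sys
# go2 x y z[m] scoopdir[deg]: tool x = scoop forward (+0.1 deg)
x,y,z,a=map(float,sys.argv[1:5]);s,M=toolinfo();d=M.T@(np.array([x,y,z])-s["tool_pos"])
c=np.degrees(np.arctan2(M[1,0],M[0,0]));print("fwd",round(c,1),"shift",np.round(d,4),"turn",round(-((a-c+180)%360-180),1))
E
python3 go2.py .50 -.10 .22 263.1; python3 - <<'E'
from h import *
_,K,T=cam("top");X=ray(K,T,(226,240),.01)[:2]*1e3;C=np.array([546.5,-244.4]);u=np.array([.12,.9927]);n=np.array([-u[1],u[0]]);print("clip",X,(X-C)@u,(X-C)@n)
E
```

```text
t 18.9 tcp [ 451.  -419.4  265.3] yang 173.22 q [-0.86  0.31  0.46  1.73  0.   -2.31] F [ 0.1  0.5 -1.1] w 15.1 g 59.1
fwd -96.8 shift [-0.323  -0.0109  0.0454] turn 0.1
clip [546.60725965 -17.74280298] 225.0154706380915 27.09238699256086
```

>>> {"api": "jog_arm", "payload": {
  "increments": [
    [255,-0.025,0,0.002,0],
    [255,-0.065,-0.001,0.006,0],
    [255,-0.105,-0.003,0.012,0],
    [255,-0.145,-0.005,0.02,0],
    [255,-0.185,-0.007,0.028,0],
    [255,-0.225,-0.009,0.036,0],
    [255,-0.265,-0.012,0.042,0],
    [255,-0.305,-0.02,0.05,0],
    [255,-0.34,-0.035,0.055,0],
    [255,-0.375,-0.05,0.06,0],
    [255,-0.405,-0.065,0.063,0],
    [255,-0.425,-0.073,0.065,0],
    [255,-0.43,-0.075,0.065,0],
    [255,-0.43,-0.075,0.065,0]
  ]
}}

```text
time_s: 20.35
tool_pos: [0.5779, -0.0014, 0.2002]
ee_rot: [2.082, -2.352, -0.0]
contact_force: [-0.6, -0.7, -1.8]
width: 0.015
grip_force: 59.1
```

```bash
python3 go2.py .576 -.001 .12 263.1; python3 pan.py 29 > o.txt; grep -n "lipL" o.txt; sed -n '/^top/,$p' o.txt | cut -c1-110 | awk 'NR%2==1' | head -60
```

```text
t 20.35 tcp [577.9  -1.4 200.2] yang 173.04 q [-0.12  0.18  0.18  1.57 -0.   -1.57] F [-0.6 -0.7 -1.8] w 15.0 g 59.1
fwd -97.0 shift [-0.0001  0.0019  0.0802] turn -0.1
2:side {'lipL': [304, 236], 'lipR': [279, 243], 'bL': [291, 209], 'bR': [267, 215], 'ring': [266, 160], 'grip': [272, 173]}
111:top {'lipL': [256, 209], 'lipR': [251, 238], 'bL': [221, 202], 'bR': [216, 230], 'ring': [170, 200], 'grip': [191, 205]}
top {'lipL': [256, 209], 'lipR': [251, 238], 'bL': [221, 202], 'bR': [216, 230], 'ring': [170, 200], 'grip': [
189 .....gggg............................obbbbbbbbbbbbbbbobbbbbbbbbbbbbbbbbbbbbbbbbbbbbbbbbbbooooWWgWWWWgobbog
191 ..ggggggg.............................bbbbbbbbbbbbobbbobbbbbbbbbbbbbbbbbbbbbbbbbbbbbboooobbbbooggWWgobboog
193 gggggg................................bbbbbbbbbbbbbbobbbbbbbbbbbbbbbbbbbbbbbobbbooggggggWoooobbbogWWgooggg
195 gggg...................................bbbbbbbbbbbbbbbbbbbbbbbbbbobbbbbbbbbbooooooogWWWgooogobbboogWWWgggg
197 .........................................bbbbbbbbbbbbbbb...bbobbbbbbbbbbbbooooggooooWWWgoooggooooobboggggW
199 ............
[... 2169 characters left out ...]
gbbbbbbbboooWWWWWWWWWWWWgggggggggg
239 bbbbbbbbbbbbbbbbbbbbbbbbbbbbbbbbbbbbbbbbbbbbbbbbbbbbbbbbbbbb..............bbbbbbbbbbbbbbboogWWgggggggggggg
241 bbbbbbbbbbbbbbbbbobbbbbbbbbbbbbbbbbbbbbbbbbbbbbbbbbbbbbbbbbbboo.............bbbbbbbbbbbbbbbbbbbbboggoobbbb
243 bbbbbbbbbbbbbbbbbobbbbbbbbbbbbbbbbbbbbbbbbbbbbbbbbbbbbbbbbbbbbbbbbb........bbbbbbbbbbbbbbbbbbbbooooobbbbbb
245 bbbbbbbbbbbbbbbbbbbbbbbbbbbbbbbbbbbbbbbbbbbbbbbbbbbbbbbbbbbbbbbbbbbbbg....bbbbbbbbbbbbbbbbbbbbbbboobbbbbbb
247 bbbbbbbbbbbbbbbbbbbbbbbbbbbbbbbbbbbbbbbbbbbbbbbbbbbbbbbbbbbbbbbbbbbbbbbbbbbbbbbbbbbbbbbbbbbbbbbbbbbbbbbbbb
249 bbbbbbbbbbbbbbbbbbbbbbbbbbbbbbbbbbbbbbbbbbbbbbbbbbbbbbbbbbbbbbbbbbbbbbbbbbbbbbbbbbbbbbbbbbbbbbbbbbbbbbbbbb
```

```bash
python3 - <<'E'
from h import *
a=cv2.imread("pics/top0.png");p=cv2.imread("pics/cur_top.png");b,K,T=cam("top");cv2.imwrite("pics/top_now.png",b)
D=lambda x,y:cv2.absdiff(cv2.GaussianBlur(x,(3,3),0),cv2.GaussianBlur(y,(3,3),0)).max(2)
# chroma difference is insensitive to shadow
def chroma(x):
    x=cv2.GaussianBlur(x,(3,3),0).astype(float)+1;return x/x.sum(2,keepdims=True)
for nm,im in(("prev",p),("now",b)):
    d=(np.abs(chroma(im)-chroma(a)).max(2)>.035).astype(np.uint8);d=cv2.morphologyEx(d,cv2.MORPH_OPEN,np.ones((3,3)))
    k,l,st,c=cv2.connectedComponentsWithStats(d)
    for i in range(1,k):
        X=ray(K,T,c[i],.01)*1e3
        if 15<st[i,4]<250 and -760<X[1]<100 and X[0]>200:print(nm,st[i],X[:2].round(),im[int(c[i][1]),int(c[i][0])],a[int(c[i][1]),int(c[i][0])])
E
```

```text
prev [294 228   8   9  57] [ 567. -176.] [202 209 213] [ 88 136 175]
prev [267 230  14  14 115] [ 556. -123.] [108 159 196] [135 139 154]
prev [311 231   8   8  54] [ 562. -215.] [130 135 138] [ 93 143 179]
prev [295 243   8   9  60] [ 533. -180.] [134 138 141] [ 90 137 175]
prev [308 243   8   8  56] [ 535. -209.] [130 135 139] [ 83 129 166]
prev [454 248   9   5  28] [ 531. -531.] [58 52 42] [132  99  67]
prev [455 256  12   6  57] [ 513. -535.] [96 85 75] [127  90  53]
prev [219 287   8   9  58] [434. -16.] [ 96 144 188] [233 234 236]
prev [329 299  31  11 242] [ 409. -282.] [117 157 195] [ 71 129 199]
prev [228 301   8   8  56] [404. -36.] [ 88 132 161] [233 235 236]
prev [363 300   7   3  21] [ 417. -329.] [114 148 181] [176 181 187]
now [294 229   8   8  54] [ 566. -176.] [196 201 206] [ 88 136 175]
now [267 230  14  14 117] [ 555. -123.] [ 95 145 176] [135 139 154]
now [311 231   8   8  55] [ 562. -215.] [196 205 207] [ 93 143 179]
now [295 243   8   9  60] [ 533. -180.] [196 203 207] [ 90 137 175]
now [308 243   8   8  57] [ 535. -208.] [192 199 204] [ 83 129 166]
now [219 288   8   7  52] [434. -16.] [ 78 118 154] [233 234 236]
now [329 299  31  11 235] [ 409. -283.] [113 148 185] [ 71 129 199]
now [362 299  13   5  46] [ 417. -333.] [121 155 191] [161 167 174]
now [228 301   8   9  61] [403. -37.] [125 186 228] [235 235 237]
```

The chroma difference shows that the blob at (267–281, 230–244) is two touching beads, about (561,−117) and (549,−132), right behind the tray's end wall. The pan is empty. I'll lower the tilted scoop, push, level it by pressing, then scoop against the wall.

>>> {"api": "jog_arm", "payload": {
  "increments": [
    [255,0,0.007,0.03,0],
    [255,0,0.007,0.065,0],
    [255,0,0.007,0.09,0],
    [255,0,0.007,0.098,0],
    [255,0.005,0.007,0.1,0],
    [255,0.011,0.007,0.1,0],
    [255,0.017,0.007,0.1,0],
    [255,0.022,0.007,0.1,0],
    [255,0.026,0.007,0.102,0],
    [255,0.02,0.007,0.11,0],
    [255,0.008,0.007,0.12,0],
    [255,0.001,0.007,0.13,0],
    [255,-0.007,0.007,0.14,0],
    [255,-0.014,0.007,0.151,0],
    [255,-0.018,0.007,0.16,0],
    [255,-0.018,0.007,0.163,0],
    [255,-0.018,0.007,0.163,0]
  ]
}}

```text
time_s: 22.2
tool_pos: [0.5739, 0.0185, 0.0379]
ee_rot: [-2.081, 2.349, 0.002]
contact_force: [1.6, 2.6, 5.4]
width: 0.0148
grip_force: 59.2
```

```bash
cat > chr.py <<'E'
from h import *
C=np.array([546.5,-244.4]);u=np.array([.12,.9927]);nn=np.array([-u[1],u[0]])
toolinfo()
r=bot.sense()["tool_pos"][:2]*1e3;print("tcp s,n",(r-C)@u,(r-C)@nn)
def chroma(x):
    x=cv2.GaussianBlur(x,(3,3),0).astype(float)+1;return x/x.sum(2,keepdims=True)
for nm in("top","side"):
    im,K,T=cam(nm);c0=chroma(im);h=cv2.cvtColor(cv2.GaussianBlur(im,(3,3),0),cv2.COLOR_BGR2HSV)
    cv2.imwrite(f"pics/cur_{nm}.png",im)
    m=((c0[...,2]-c0[...,0]>.17)).astype(np.uint8)
    a=cv2.imread(f"pics/{nm}0.png");d=(np.abs(c0-chroma(a)).max(2)>.035).astype(np.uint8)&m;d=cv2.morphologyEx(d,cv2.MORPH_OPEN,np.ones((3,3)))
    k,l,st,c=cv2.connectedComponentsWithStats(d)
    for i in range(1,k):
        X=ray(K,T,c[i],.01)[:2]*1e3
        if 12<st[i,4]<300 and -700<X[1]<150 and 300<X[0]<760:print(nm,st[i],X.round(),"s,n",np.round([(X-C)@u,(X-C)@nn]))
E
python3 chr.py
```

```text
t 22.2 tcp [573.9  18.5  37.9] yang 173.06 q [-0.09  0.22 -0.1   1.25  0.   -1.54] F [1.6 2.6 5.4] w 14.8 g 59.2
tcp s,n 264.3067968123465 4.310048282138889
top [205 222  21   9 157] [579.   7.] s,n [253.  -2.]
top [277 225   5   6  27] [ 577. -135.] s,n [112. -17.]
top [276 235   5   6  29] [ 554. -133.] s,n [111.   6.]
top [220 289   6   5  26] [434. -16.] s,n [214. 140.]
top [339 301   5   5  23] [ 411. -275.] s,n [-47. 131.]
top [230 303   4   5  19] [404. -37.] s,n [189. 167.]
side [269 230   6   6  24] [614.  80.] s,n [330. -28.]
side [272 238   8   7  33] [603.  42.] s,n [291. -21.]
```

>>> {"api": "jog_arm", "payload": {
  "increments": [
    [255,0,-0.004,0,0],
    [255,0,-0.009,0,0],
    [255,0.005,-0.009,0,0],
    [255,0.01,-0.009,0,0],
    [255,0.015,-0.009,0,0],
    [255,0.02,-0.009,0,0],
    [255,0.024,-0.009,0,0],
    [255,0.028,-0.009,0,0],
    [255,0.031,-0.009,0,0],
    [255,0.032,-0.009,0,0],
    [255,0.032,-0.009,0,0]
  ]
}}

```text
time_s: 23.4
tool_pos: [0.579, -0.0119, 0.0382]
ee_rot: [-2.078, 2.345, 0.008]
contact_force: [0.7, 8.7, 6.5]
width: 0.0148
grip_force: 59.4
```

```bash
python3 chr.py
```

```text
t 23.4 tcp [579.  -11.9  38.2] yang 173.09 q [-0.14  0.23 -0.09  1.25  0.01 -1.59] F [0.7 8.7 6.5] w 14.8 g 59.4
tcp s,n 234.71583520080986 -4.3773335166280845
top [221 220  20   9 150] [584. -26.] s,n [221. -11.]
top [282 223   3   5  15] [ 582. -144.] s,n [104. -23.]
top [279 236   4   5  18] [ 553. -140.] s,n [105.   6.]
top [220 289   6   5  26] [434. -16.] s,n [214. 140.]
top [339 301   5   5  22] [ 411. -275.] s,n [-47. 130.]
top [230 303   4   5  19] [404. -37.] s,n [189. 167.]
side [277 235  12  16 106] [611.  26.] s,n [277. -32.]
```

>>> {"api": "jog_arm", "payload": {
  "increments": [
    [255,-0.001,0,0,0],
    [255,-0.001,0,-0.002,0],
    [255,-0.001,0,-0.005,0],
    [255,-0.001,0,-0.009,0],
    [255,-0.001,0,-0.014,0],
    [255,-0.001,0,-0.02,0],
    [255,-0.001,0,-0.026,0],
    [255,-0.001,0,-0.032,0],
    [255,-0.001,0,-0.037,0],
    [255,-0.001,0,-0.04,0],
    [255,-0.001,0,-0.04,0]
  ]
}}

```text
time_s: 24.6
tool_pos: [0.5791, -0.0161, 0.0787]
ee_rot: [-2.081, 2.354, -0.005]
contact_force: [-0.3, 0.7, -1.6]
width: 0.0147
grip_force: 58.8
```

```bash
python3 chr.py; python3 pan.py 0 > o.txt; sed -n '/^top/,$p' o.txt | cut -c1-110 | awk 'NR%2==1' | head -40
```

```text
t 24.6 tcp [579.1 -16.1  78.7] yang 172.96 q [-0.14  0.21 -0.03  1.33 -0.   -1.59] F [-0.3  0.7 -1.6] w 14.7 g 58.8
tcp s,n 230.51844171011768 -4.986721973404125
top [218 216  21   9 157] [593. -20.] s,n [228. -19.]
top [303 225   4   5  19] [ 578. -192.] s,n [ 55. -25.]
top [297 238   4   5  20] [ 549. -179.] s,n [65.  6.]
top [220 289   6   5  26] [434. -16.] s,n [214. 140.]
top [338 301   6   5  24] [ 412. -274.] s,n [-46. 130.]
top [230 303   5   5  22] [403. -38.] s,n [188. 167.]
side [278 221  11  15 101] [646.  81.] s,n [335. -59.]
top {'lipL': [287, 218], 'lipR': [283, 245], 'bL': [254, 215], 'bR': [250, 240], 'ring': [198, 216], 'grip': [
204 .................ggg...............bbbbbbbbbbbbbbbbooogWWWgoooobbbbbbbogWWgggggWoooooobbbbbboobbbbbbbbbbbb
206 ................ggg................bbbbbbooobbbbbbbbbboWWWWWWWWoobbbbooooWgggggggggggWgoboooogobbbbooooooo
208 ...................................bbbbbboooobbbbbbbbbbogWggggWgoooggggWWWWWWWWWWggggggoooooooooooggWggggo
210 ...................................bbbbbbboooobbbbbbbbbbogWWoooooggWggggggggggggggggggobbbooooooogggoooooo

[... 1852 characters left out ...]
bbbbbooogWWWWWWWWWWWWWWWWWWggWWWWW
246 bbbbbbbbbbbbbbbbbbbbbbbbbbbbbbbbbbbbbbbbbbb..obbbbbbbbbbbbbbbbbbbbbbbbbbbbbbbbooooobooooogWWWWWWWWWggWWWWW
248 bbbbbbbbbbbbbbbbbbbbbbbbbbbbbbbbbbbbbbbbbbbbbbbbbbbbbbbbbbbbbbbbbbbbbbbbobbbbbooobbbbbbbbbbooboogWWgWWWWWW
250 bbbbbbbbbbbbbbbbbbbbbbbbbbbbbbbbbbbbbbbbbbbbbbbbbbbbbbbbbbbbbbbbbbbbbbbbbbbbboooooobbbboobbbbbbbgWWggWWWWW
252 bbbbbbbbbbbbbbbbbbbbbbbbbbbbbbbbbbbbbbbbbbbbbbbbbbbbbbbbbbbbbbbbbbbbbbbbbbbbbbooooooooWWWgooooooogWggggggW
254 bbbbbbbbbbbbbbbbbbbbbbbbbbbbbbbbbbbbbbbbbbbbbbbbbbbbbbbbbbbbbbbbbbbbbbbbbbbbbbbbbbbboogggoooooooobbooboooo
256 bbbbbbbbbbbbbbbbbbbbbbbbbbbbbbbbbbbbbbbbbbbbbbbbbbbbbbbbbbbbbbbbbbbbbbbbbbbbbbbbbbbbbbbbbbbbbbbbbbbbbbbbbb
```

As soon as the pan cleared the wall, the beads slipped over it into the tray, at s≈55 and 65. The cause was probably jamming against the wall, so this time I'll back off from the wall before lifting. Turning round to scoop from the open end again.

>>> {"api": "jog_arm", "payload": {
  "increments": [
    [255,0,0,-0.03,0],
    [255,0,0.01,-0.07,8],
    [255,0.02,0.03,-0.1,16.5],
    [255,0.05,0.05,-0.12,25],
    [255,0.08,0.065,-0.12,33.5],
    [255,0.12,0.076,-0.12,42],
    [255,0.155,0.076,-0.12,50.5],
    [255,0.18,0.076,-0.12,59],
    [255,0.195,0.076,-0.12,67.5],
    [255,0.21,0.07,-0.12,76],
    [255,0.22,0.066,-0.12,84.5],
    [255,0.235,0.06,-0.12,93],
    [255,0.25,0.053,-0.12,101.5],
    [255,0.262,0.046,-0.12,110],
    [255,0.275,0.04,-0.12,118.5],
    [255,0.287,0.032,-0.12,127],
    [255,0.3,0.024,-0.11,135.5],
    [255,0.312,0.016,-0.1,144],
    [255,0.325,0.01,-0.09,152.5],
    [255,0.339,0.004,-0.08,161]
  ]
}}

```text
time_s: 26.8
tool_pos: [0.533, -0.3516, 0.1565]
ee_rot: [-1.984, -2.435, 0.002]
contact_force: [0.0, 0.5, -1.4]
width: 0.0148
grip_force: 59.0
```

```bash
python3 - <<'E'
from h import *
go([.5335,-.3521,.085],-7.0)
E
python3 chr.py
```

```text
t 26.8 tcp [ 533.  -351.6  156.5] yang 11.66 q [-0.69  0.34  0.29  1.52 -0.    0.68] F [ 0.   0.5 -1.4] w 14.8 g 59.0
shift [-0.0006  0.0005  0.0715] turn 18.7
t 26.8 tcp [ 533.  -351.6  156.5] yang 11.66 q [-0.69  0.34  0.29  1.52 -0.    0.68] F [ 0.   0.5 -1.4] w 14.8 g 59.0
tcp s,n -108.06412990624118 0.5783327340157567
top [308 226   5   5  24] [ 576. -205.] s,n [ 43. -24.]
top [220 289   6   5  26] [434. -16.] s,n [214. 140.]
top [230 303   4   4  16] [405. -37.] s,n [189. 166.]
side [359 280   6  11  53] [ 669. -210.] s,n [  48. -118.]
```

```bash
python3 beads.py
```

```text
[322 296   8   8  50] s,n [ 37.1 -22.8]
[309 299   8   8  48] s,n [41.4  5.5]
lip s 30.810683190398237 n 1.4819924156014972
```

>>> {"api": "jog_arm", "payload": {
  "increments": [
    [255,-0.02,0,0,8],
    [255,-0.03,0,0.01,16],
    [255,-0.03,0,0.03,18.7],
    [255,-0.03,0,0.04,18.7],
    [255,-0.03,0,0.04,18.7]
  ]
}}

```text
time_s: 27.45
tool_pos: [0.538, -0.3787, 0.1153]
ee_rot: [-2.341, -2.088, 0.001]
contact_force: [0.1, -0.3, -1.7]
width: 0.0147
grip_force: 58.9
```

```bash
python3 beads.py; python3 chr.py
```

```text
[309 299   8   8  50] s,n [41.   5.5]
lip s 3.766247987787267 n -8.321340867088379
t 27.5 tcp [ 538.6 -379.2  116.8] yang -6.55 q [-0.72  0.41  0.29  1.46 -0.    0.97] F [ 0.7  0.7 -0.2] w 15.4 g 58.9
tcp s,n -134.73375201221273 -8.321340867088379
top [308 226   6   6  31] [ 575. -206.] s,n [ 42. -24.]
top [305 239   5   5  24] [ 547. -198.] s,n [46.  5.]
top [221 289   5   5  22] [433. -16.] s,n [213. 140.]
top [230 303   4   5  18] [404. -37.] s,n [189. 167.]
side [368 301   7  13  67] [ 639. -279.] s,n [-23. -96.]
```

>>> {"api": "jog_arm", "payload": {
  "increments": [
    [255,0,-0.006,0.03,0.4],
    [255,0,-0.006,0.055,0.4],
    [255,0,-0.006,0.068,0.4],
    [255,0,-0.006,0.074,0.4],
    [255,0,-0.006,0.077,0.4],
    [255,0,-0.006,0.078,0.4],
    [255,0,-0.006,0.078,0.4]
  ]
}}

```text
time_s: 28.3
tool_pos: [0.5341, -0.38, 0.0414]
ee_rot: [2.353, 2.079, 0.001]
contact_force: [-2.1, 0.7, 3.4]
width: 0.0146
grip_force: 59.6
```

```bash
python3 chr.py
```

```text
t 28.3 tcp [ 534.1 -380.    41.4] yang -7.07 q [-0.72  0.42  0.16  1.31  0.    0.97] F [-2.1  0.7  3.4] w 14.6 g 59.6
tcp s,n -136.08085746694755 -3.9400801467912134
top [308 226   6   6  31] [ 575. -206.] s,n [ 42. -24.]
top [305 239   5   5  24] [ 547. -198.] s,n [46.  5.]
top [220 289   6   5  26] [434. -16.] s,n [214. 140.]
top [230 303   4   5  18] [404. -37.] s,n [189. 167.]
side [346 322   5   4  18] [ 570. -294.] s,n [-46. -29.]
side [363 335   7  13  64] [ 568. -351.] s,n [-103.  -34.]
```

>>> {"api": "jog_arm", "payload": {
  "increments": [
    [255,0.006,-0.002,0.0005,0],
    [255,0.014,-0.002,0.0005,0],
    [255,0.022,-0.002,0.0005,0],
    [255,0.03,-0.002,0.0005,0],
    [255,0.037,-0.002,0.0005,0],
    [255,0.044,-0.002,0.0005,0],
    [255,0.051,-0.002,0.0005,0],
    [255,0.058,-0.002,0.0005,0],
    [255,0.065,-0.002,0.0005,0],
    [255,0.071,-0.002,0.0005,0],
    [255,0.077,-0.002,0.0005,0],
    [255,0.082,-0.002,0.0005,0],
    [255,0.085,-0.002,0.0005,0],
    [255,0.085,-0.002,0.0005,0]
  ]
}}

```text
time_s: 29.8
tool_pos: [0.5436, -0.2959, 0.0411]
ee_rot: [2.351, 2.076, 0.002]
contact_force: [-0.3, -0.8, 5.9]
width: 0.015
grip_force: 60.0
```

```bash
python3 chr.py; python3 beads.py
```

```text
t 29.8 tcp [ 543.6 -295.9   41.1] yang -7.11 q [-0.61  0.32  0.03  1.28 -0.    1.09] F [-0.3 -0.8  5.9] w 15.0 g 60.0
tcp s,n -51.49235878081761 -3.2987613831323235
top [338 301   6   5  28] [ 411. -274.] s,n [-46. 131.]
side [338 305   7  14  65] [ 580. -257.] s,n [ -8. -34.]
[302 288   8   8  44] s,n [78.9  3.7]
[324 295   4   4  12] s,n [ 44.6 -27.6]
[338 304   8  16  75] s,n [-11.7 -32.4]
lip s 86.97303820909953 n -3.2901770771134813
```

>>> {"api": "jog_arm", "payload": {
  "increments": [
    [255,0.001,0,0,0],
    [255,0.002,0,0,0],
    [255,0.002,0,0,0],
    [255,0.001,0,0,0],
    [255,-0.001,0,-0.0005,0],
    [255,-0.004,0,-0.0005,0],
    [255,-0.007,0,-0.0005,0],
    [255,-0.01,0,-0.0005,0],
    [255,-0.012,0,-0.0005,0],
    [255,-0.013,0,-0.0005,0]
  ]
}}

```text
time_s: 30.95
tool_pos: [0.541, -0.3073, 0.0401]
ee_rot: [2.354, 2.08, 0.004]
contact_force: [0.8, 3.4, 5.6]
width: 0.0147
grip_force: 60.0
```

```bash
python3 beads.py
```

```text
[303 291   8   8  43] s,n [69.2  5.2]
[326 299   4   4  12] s,n [ 30.5 -24.9]
[340 309   7  13  57] s,n [-22.4 -31.2]
lip s 75.30060236917025 n -2.0713949511646823
```

>>> {"api": "jog_arm", "payload": {
  "increments": [
    [255,0,0,-0.001,0],
    [255,0,0,-0.002,0],
    [255,0,0,-0.0035,0],
    [255,0,0,-0.006,0],
    [255,0,0,-0.009,0],
    [255,0,0,-0.013,0],
    [255,0,0,-0.018,0],
    [255,0,0,-0.024,0],
    [255,0,0,-0.03,0],
    [255,0,0,-0.036,0],
    [255,0,0,-0.042,0],
    [255,0,0,-0.047,0],
    [255,0,0,-0.05,0]
  ]
}}

```text
time_s: 32.3
tool_pos: [0.5405, -0.3082, 0.0903]
ee_rot: [2.354, 2.079, 0.0]
contact_force: [-0.2, -0.1, -0.3]
width: 0.0148
grip_force: 58.9
```

```bash
python3 beads.py; python3 b2.py
```

```text
lip s 74.41485521763063 n -1.8804628564171466
t 32.35 tcp [ 540.7 -308.3   90.6] yang -7.1 q [-0.63  0.31  0.12  1.38 -0.    1.07] F [-0.4  0.2 -1.5] w 15.0 g 59.0
side [303 274   9   8  51] pan x,y [26.1 -9.3]
side [327 278   4   4  10] pan x,y [-2.2 26.2]
lip pix [308.7 277.3]
lip pix [293.4 232.7]
```

>>> {"api": "jog_arm", "payload": {
  "increments": [
    [255,0.04,0,-0.002,0],
    [255,0.072,-0.003,-0.006,0],
    [255,0.096,-0.008,-0.012,0],
    [255,0.112,-0.015,-0.02,0],
    [255,0.124,-0.024,-0.028,-1],
    [255,0.132,-0.035,-0.037,-3],
    [255,0.137,-0.047,-0.046,-5],
    [255,0.14,-0.06,-0.055,-7],
    [255,0.142,-0.073,-0.063,-9],
    [255,0.143,-0.086,-0.071,-11],
    [255,0.144,-0.098,-0.077,-13],
    [255,0.144,-0.108,-0.082,-14],
    [255,0.144,-0.116,-0.085,-15],
    [255,0.144,-0.12,-0.085,-15],
    [255,0.144,-0.121,-0.085,-15]
  ]
}}

```text
time_s: 33.95
tool_pos: [0.4376, -0.1502, 0.1743]
ee_rot: [2.064, 2.368, 0.0]
contact_force: [0.7, -0.1, -2.2]
width: 0.015
grip_force: 59.0
```

```bash
python3 - <<'E'
from h import *
go([.4396,-.138,.175],8.0)
E
python3 b2.py; python3 chr.py; python3 beads.py
```

```text
t 33.95 tcp [ 437.6 -150.2  174.3] yang 7.86 q [-0.48 -0.12 -0.18  1.51 -0.    0.96] F [ 0.7 -0.1 -2.2] w 15.0 g 59.0
shift [ 0.0118  0.0036 -0.0007] turn -0.1
t 33.95 tcp [ 437.6 -150.2  174.3] yang 7.86 q [-0.48 -0.12 -0.18  1.51 -0.    0.96] F [ 0.7 -0.1 -2.2] w 15.0 g 59.0
side [198 223  27  10  48] pan x,y [29.7 -5.1]
side [217 226  12  12  68] pan x,y [-0.7  5.2]
lip pix [211.1 230.1]
lip pix [205.5 295.9]
t 34.05 tcp [ 437.9 -150.1  174. ] yang 7.88 q [-0.48 -0.12 -0.18  1.51  0.    0.96] F [-0.4  0.8 -1.9] w 14.9 g 58.9
tcp s,n 80.54913569564499 119.12335906527619
top [338 301   6   5  27] [ 411. -275.] s,n [-46. 130.]
side [250 232   4   4  15] [570. 105.] s,n [350.  18.]
lip s 219.0822982322477 n 118.9422998586788
```

>>> {"api": "jog_arm", "payload": {
  "increments": [
    [209,0.003,0.003,0,0],
    [209,0.008,0.003,0,0],
    [209,0.012,0.003,0,0],
    [208,0.013,0.003,0,0],
    [208,0.015,0.003,0,0],
    [208,0.018,0.003,0,0],
    [208,0.021,0.003,0,0],
    [208,0.024,0.003,0,0],
    [208,0.024,0.003,0,0],
    [214,0.024,0.003,0,0],
    [214,0.024,0.003,0,0],
    [214,0.024,0.003,0,0],
    [214,0.024,0.003,0,0]
  ]
}}

```text
time_s: 35.5
tool_pos: [0.4376, -0.126, 0.1744]
ee_rot: [2.063, 2.369, -0.0]
contact_force: [0.1, -0.5, -2.2]
width: 0.0145
grip_force: 58.4
```

```bash
python3 tilt.py; python3 chr.py; python3 asc.py|awk 'NR%2==0'
```

```text
t 35.55 tcp [ 437.6 -126.   174.4] yang 7.89 q [-0.43 -0.14 -0.19  1.52  0.    1.01] F [0.6 0.  0.4] w 15.3 g 58.4
(array([ 190,  190,   47,   64, 2212], dtype=int32), array([208.4, 224.5]), 'dish bead px', 0, 'pan', 162)
(array([ 190,  229,   58,   25, 1075], dtype=int32), array([215.1, 243.4]), 'dish bead px', 82, 'pan', 200)
0 lipL [194. 230.] lipR [218. 220.] ring [255. 237.]
20 lipL [203. 253.] lipR [227. 242.] ring [254. 230.]
30 lipL [209. 264.] lipR [233. 253.] ring [252. 227.]
40 lipL [216. 274.] lipR [239. 262.] ring [251. 224.]
50 lipL [223. 283.] lipR [246. 271.] ring [249. 221.]
t 35.55 tcp [ 437.6 -126.   174.4] yang 7.89 q [-0.43 -0.14 -0.19  1.52  0.    1.01] F [0.6 0.  0.4] w 15.3 g 58.4
tcp s,n 104.50941759237989 122.2982562151042
top [338 301   6   5  26] [ 411. -274.] s,n [-46. 131.]
side [229 229   3   5  15] [531. 145.] s,n [385.  62.]
226 gggggggggggggggoobbbbbbbbbbobbbb..........gggggbbbgggggggWWWWg.bbbbogg
230 gggooobbbbb..o.bboooggggggWWWWWWgbbbo......ggggbbbbgWWWgg..gWWg..o.obb
234 WWWWWWWWWWWWWWgggg..gg.ggggggggggbbbb.....gggggobbbbbgWWWWWWggg..bb...
238 W
[... 194 characters left out ...]
WWWWgobbbbbbbbbbbbboooogo
250 WWWWWWWWWWWWWWWWWWWWWWWWWWWWWWWWWWWWWWWWWWWWWWWWWWWobboooooooooooooooo
254 WWWWWWgggggggggggggggggWWWWWWWWWWWWWWWWWWWWWWWWWWWWWoooooooooooooooooo
258 WWgWWggWWWggggWWWWWWWWWWWWWWWWWWWWWWWWWggWWWWgoooooooooooooooooooooooo
262 ggggggggWWWWWWWWWWWWWWWWWWWWWWWWWWWWWWWWWWWWWWWWooooooooooooooooooooo.
266 gggggWWWWWWWWWWWWWWWWWWWWWWWWWWWWWWWWWWWWWWWWWWWWoooooooooooooooooooo.
270 obboWWWWWWWWWWWWWWWWWWWWWWWWWWWWWWWWWWWWWWWWWWWWoooooooooooooooooooooo
274 oooboWWWWWWWWWWWWgbbbbbbboobbbbbboWWWWWWWWWgggggoooooooooooooooooooooo
278 oooooooWWWWWWWWWWWWoobbbbbbbooooggWWWWWWggggggggoooooooooooooobooooooo
282 oooooooogWWWWWWWWWWWWWWWWWWWWWWWWWWWWWWWggggggoooooooooooooooooooooooo
```

>>> {"api": "jog_arm", "payload": {
  "increments": [
    [208,0,0,0,0],
    [208,0,0,0,0],
    [214,0,0,0,0],
    [255,0,0,0,0],
    [255,0,0,-0.03,0],
    [255,-0.02,-0.002,-0.07,0],
    [255,-0.06,-0.006,-0.09,0],
    [255,-0.105,-0.012,-0.09,0],
    [255,-0.15,-0.018,-0.09,0],
    [255,-0.195,-0.024,-0.09,0],
    [255,-0.235,-0.03,-0.09,0],
    [255,-0.262,-0.034,-0.09,0],
    [255,-0.272,-0.035,-0.09,0],
    [255,-0.272,-0.035,-0.09,0]
  ]
}}

```text
time_s: 37.05
tool_pos: [0.44, -0.401, 0.2636]
ee_rot: [-2.064, -2.366, -0.001]
contact_force: [-0.2, 1.0, -1.9]
width: 0.0149
grip_force: 58.9
```

```bash
python3 chr.py; python3 pan.py 33 > o.txt; grep lipL o.txt; python3 cnt.py | sed -n '10,40p'
```

```text
t 37.05 tcp [ 440.  -401.   263.6] yang 7.8 q [-0.85  0.25  0.39  1.71  0.    0.58] F [-0.2  1.  -1.9] w 14.9 g 58.9
tcp s,n -168.25253048400478 86.88040731214134
top [482 206   7   5  23] [ 626. -593.] s,n [-337. -121.]
top [396 283   6   5  25] [ 453. -400.] s,n [-165.   74.]
top [222 288   5   5  23] [435. -19.] s,n [211. 137.]
top [227 296  11  10  49] [413. -37.] s,n [189. 158.]
top [336 301   8   5  31] [ 411. -272.] s,n [-44. 131.]
side [307 258   9  11  80] [625. -83.] s,n [170. -58.]
side {'lipL': [278, 304], 'lipR': [306, 289], 'bL': [304, 303], 'bR': [330, 288], 'ring': [344, 257], 'grip': [328, 259]}
top {'lipL': [366, 309], 'lipR': [362, 276], 'bL': [403, 303], 'bR': [398, 272], 'ring': [446, 279], 'grip': [423, 283]}
280 bbbbboWWWWWWWWWWWWWWWWWWWWWWWWWWWWWWWWWWWWbbbbbb
281 bbbbbgWWWWWWWWWWWWWWWWWWWWWWWWWWWWWWWWWWWWobbbbb
282 bbbboWWWWWWWWWWWWWWWWWWWWWWWWWWWWWWWWWgWWWgobbbb
283 bbboWWWWWWWWWWWWWWWWWWWWWWWWWWWWWWWWWgggWWWgbbbb
284 bbboWWWWgWWWWWWWWWWWWWWWWWWWWWWWWWWWWWgggWWgobbb
285 bboWWWWggWWWWWWWWWWWWWWWWWWWWWWWWWWWWWWggWWWgbbb
286 bboWWWWgWWWWWWWWWWWWWoooWWWWWWWWWWWWW
[... 583 characters left out ...]
WWWWWWWWgob
298 oWWWgggggWWobbbbbbbbWWWobbbbbbbgWWWWWWWWWWWWWgob
299 oWWWgggggWWobbbbbbboWWWobbbbbbbogWWWWWWWWWWWWgob
300 bWWWWggggWWWobbbbbgWWWWgbbbbbbbbbbboWWWWWWWWggbb
301 boWWWgggggWWWgoooWWWWWWWgobbbbbbbbbbogWWWWWWgobb
302 boWWWgggggWWWWWWWWWWWWWWWWWWgbbbbbbbbgWWWWWWgobb
303 bbWWWWgggggWWWWWWWWWWWWWWWWWgbbbbbbbbgggWWWggbbb
304 bboWWWggggggggggWWWWWWWWWWWWWbbbbbbbbgggWWWgobbb
305 bbbWWWWggggggggggWWWWWWWWWWWWobbbbbbbgggWWggbbbb
306 bbboWWWgggggggggggWWWWWWWWWWWWbbbbbboggWWWgobbbb
307 bbbbWWWWggggggggggggWWWWWWWWWWgobbooggWWWgobbbbb
308 bbbboWWWWggggggggggggWWWWWWWWWWggggggWWWggbbbbbb
309 bbbbbgWWWWgggggggggggggWWWWWWWWgggggWWWggbbbbbbb
310 bbbbboWWWWWggggggggggggggggggggggggWWWggbbbbbbbb
```

All four beads are in the dish, at (222,290), (216,297), (229,297) and (235,303). Now to measure the scoop's tilt and ring for hanging.

```bash
sed -n '/^top/,$p' o.txt | awk 'NR>8 && NR<60 && NR%4==0{print substr($0,1,60)}'; tail -1 o.txt; sed -n '/^side/,/^x0/p' o.txt | awk 'NR>1&&NR<36{print substr($0,60,45)}'; grep x0 o.txt; python3 - <<'E'
from h import *
st,M=toolinfo();f=M[:,0];n=M[:,1];g=st["tool_pos"]+[0,0,.0187]
_,K,T=cam("side");_,Kt,Tt=cam("top")
for th in(25,30,35,40,45):
    t=np.radians(th);X=lambda x,y,z:g+f*(x*np.cos(t)+z*np.sin(t))+n*y+np.array([0,0,-x*np.sin(t)+z*np.cos(t)])
    print(th,"ring",np.round(proj(K,T,X(-.0375,0,0)),1),"lip top",np.round(proj(Kt,Tt,X(.1385,0.03,-.056))),np.round(proj(Kt,Tt,X(.1385,-0.03,-.056))),"side lipL",np.round(proj(K,T,X(.1385,-0.03,-.056))))
go([.6,-.15,.27],5.1)
E
```

```text
270 bbbbbbbbbbbbbbbbbbbbbbbbbbbbbbbbbbbbbbbbbbbbbbbbbbbbbbbb
274 bbbbbbbbbbbbbbbbbbooggggggWWWWWWWWWWWgWWWggggobbbbbbbbbb
278 bbbbbbboWWWWWWWWWWWWWWWWWWWWWWWWWgggggggggggggobbbbbbbbb
282 bbbbbbbbWWWWWWWWWWWWWWWWWWWWWWWWWWggggggggggobbbbbbbbbb.
286 bbbbbbbbbgWWWWWWWWWWWWWWWWWWWWWWWWWWWWggggWbbbbbb.......
290 bbbbbbbbboWWWWWWWWWWWWWWWWWWWWWWWWWWWggggg..............
294 bbbbbbbbbbgWWWWWWWWWWWWWWWWWWWWWWWWgg............ogoggoo
298 bbbbbbbbbboWWWWWWWWWWWWWWWWWWgg............ggggogggogggo
302 bbbbbbbbbbbgWWWWWWWWWWggg............ggggogogoggooogoggg
306 bbbbbbbbbbboWWWWggo............gogogooggoggggggggogggggg
310 bbbbbbbbbbbo............gogooggogoggggggggggoggggggggggg
314 bbbbbo............ggogggggggoogggggogggggggogooggggggggg
x0 350
.......................obooooobggg.
......................oboooooboggg.
.....................gbbbbbbbbbggg.
.................ggg.obbbbbbbboggg.
.................gggggobbbbbbbbggg.
................gWWWWWWWgbbbbboggog
................gWWWWWWWWWobbbgggg.
...............gWWWWWWWWWWWgbbgggg.
...............gggggggWWWWWWWogggg.
..............gggggggggWWWWWWggggg.
.
[... 832 characters left out ...]
WggoobboooggooogWgooobbboogWgg
x0 266
x0 350
t 37.35 tcp [ 440.8 -398.8  265.1] yang 8.0 q [-0.85  0.25  0.39  1.71  0.    0.58] F [ 1.2  0.4 -0.7] w 15.2 g 58.9
25 ring [345.5 259.9] lip top [353. 277.] [358. 310.] side lipL [272. 293.]
30 ring [344.8 257.7] lip top [358. 277.] [363. 309.] side lipL [276. 300.]
35 ring [344.  255.6] lip top [364. 276.] [368. 308.] side lipL [280. 306.]
40 ring [343.  253.5] lip top [370. 276.] [374. 308.] side lipL [284. 313.]
45 ring [342.  251.4] lip top [375. 275.] [380. 307.] side lipL [289. 319.]
t 37.45 tcp [ 440.7 -399.2  264.9] yang 7.98 q [-0.85  0.25  0.39  1.71  0.    0.58] F [-0.8  0.2 -1.6] w 15.2 g 58.9
shift [ 0.2247  0.1924 -0.0051] turn 2.9
```

```bash
python3 - <<'E'
from h import *
go([.5984,-.1076,.2465],5.1)
E
```

```text
t 37.45 tcp [ 440.7 -399.2  264.9] yang 7.98 q [-0.85  0.25  0.39  1.71  0.    0.58] F [-0.8  0.2 -1.6] w 15.2 g 58.9
shift [0.2669 0.1967 0.0184] turn 2.9
```

>>> {"api": "jog_arm", "payload": {
  "increments": [
    [255,0.025,0.012,0,0],
    [255,0.06,0.03,0,0],
    [255,0.095,0.05,0,0.5],
    [255,0.13,0.07,0.002,1],
    [255,0.165,0.092,0.006,1.5],
    [255,0.2,0.115,0.01,2],
    [255,0.23,0.14,0.014,2.5],
    [255,0.25,0.162,0.017,2.9],
    [255,0.262,0.18,0.018,2.9],
    [255,0.267,0.192,0.0184,2.9],
    [255,0.267,0.1967,0.0184,2.9],
    [255,0.267,0.1967,0.0184,2.9]
  ]
}}

```text
time_s: 38.65
tool_pos: [0.5986, -0.1084, 0.2459]
ee_rot: [-2.121, -2.317, 0.001]
contact_force: [0.3, 0.1, -1.7]
width: 0.015
grip_force: 58.9
```

```bash
cat > ring.py <<'E'
from h import *
st,M=toolinfo();f=M[:,0];g=st["tool_pos"]+[0,0,.0187]
r=g-f*.0325+np.array([0,0,.0175]);print("ring pred",np.round(r*1e3,1))
Tp=np.array([.6262,-.1378,.276])
b,K,T=cam("side");h=cv2.cvtColor(b,cv2.COLOR_BGR2HSV);p=proj(K,T,r);t=proj(K,T,Tp);print("ring px",p.round(1),"tip px",t.round(1))
x0,y0=int(p[0])-16,int(p[1])-18
print(x0)
for y in range(y0,y0+36):print(y,''.join('#' if q[2]>185 else 'W' if q[2]>145 else 'g' if q[2]>115 else '-' if q[2]>85 else '.' if q[2]>50 else ' ' for q in h[y,x0:x0+52]))
go([.6452,-.1035,.2339],5.1)
E
python3 ring.py
```

```text
t 38.65 tcp [ 598.6 -108.4  245.9] yang 5.05 q [-0.29  0.28  0.39  1.68 -0.    1.19] F [ 0.3  0.1 -1.7] w 15.0 g 58.9
ring pred [ 601.5 -140.7  282.1]
ring px [318.2 167.7] tip px [327.7 166.8]
302
149   ..               ...     -gggggggggggggggggggggggg
150   ..                      -ggggggggggggggggggggggggg
151  ..                      .-ggggggggggggggggggggggggg
152  ..                      -gggggggggggggggggggggggggW
153 ....                     -gggggggggggggggggggggggggg
154  ..                      -gggggggggggggggggggggggWWg
155  .                   ...-ggggggggggggggggggggggggggg
156                    .-gggggggggggggggggWggggggggggggg
157 ..    --.         -ggggggggggggggggggggggggggggggggW
158  .   .--          -ggggggggggggggggggggggggggggggggg
159 ..    .-          -gggggggggggggggggggggggggggWggggg
160 ..     .     ..-.-gggggggggggggggggggggggggggggggggg
161 .          .-W###ggggggggggggggggggggggggggggggggggg
162 .  ..     .gWW####Wggggggggggggggggggggggggggggggggg
163 .. .      .ggggW####gggggggggggggggggggggWgggggggggg
164           .g----W###gggggggggggggggggg-----
[... 605 characters left out ...]
ggggggggggggggggggWggggggWggggg
176   .ggg-....  -ggWgg-gggggggggggggggggggggggggggWgggg
177   .ggg--.    ------gggggggggggggggggggggggggggggggWW
178   .gggggg-. ..-gggggggggggggggggggggggggggggggggggWW
179   -gggggggggggggggggggggggggggggggggggggggggggggggWW
180 ---ggggggggggggggggggggggggggggggggggggggggWgggggggW
181 gg-gg--gggggggggggggggggggggggggggggggggWggggggggggW
182 ggggggggggggggggggggggggggggggggggggggggWggWggggggWW
183 gggggggggggggggggggggggggggggggggggggggggggggggggggg
184 ggggggggggggggggggggggggggggggggggggggggggggggggWggW
t 38.7 tcp [ 598.2 -108.8  246. ] yang 5.01 q [-0.29  0.28  0.39  1.68 -0.    1.19] F [-0.5  0.2 -1.7] w 14.9 g 58.9
shift [0.0012 0.0473 0.0121] turn -0.1
```

The ring is seen at (317,169) with the peg tip at (327,167.5). They line up to about 2 mm, so I'll raise slightly and slide on.

>>> {"api": "jog_arm", "payload": {
  "increments": [
    [255,0.001,0,-0.002,0],
    [255,0.001,0.006,-0.001,0],
    [255,0.001,0.012,0.001,0],
    [255,0.001,0.018,0.0025,0],
    [255,0.001,0.024,0.004,0],
    [255,0.001,0.03,0.0055,0],
    [255,0.001,0.036,0.007,0],
    [255,0.001,0.042,0.0085,0],
    [255,0.001,0.047,0.01,0],
    [255,0.001,0.047,0.01,0]
  ]
}}

```text
time_s: 39.7
tool_pos: [0.6457, -0.1034, 0.2353]
ee_rot: [-2.122, -2.316, 0.0]
contact_force: [-0.1, 0.2, -2.7]
width: 0.0148
grip_force: 58.9
```

```bash
python3 ring.py
```

```text
t 39.7 tcp [ 645.7 -103.4  235.3] yang 5.02 q [-0.26  0.41  0.53  1.69  0.    1.22] F [-0.1  0.2 -2.7] w 14.8 g 58.9
ring pred [ 648.6 -135.8  271.5]
ring px [336.1 165.7] tip px [327.7 166.8]
320
147   ..               -g.    -ggggggggggggggggggggggggg
148    . ..            ..    .-Wgggggggggggggggggggggggg
149   ... .                  -gggggggggggggggggggggggggg
150 .....                   .-gggggggggggggggggggggggggg
151  .... .                 -ggggggggggggggggggggggggggg
152 ....                    -ggggggggggggggggggggggggggg
153  ..                     -WggggggggWggggggggggggggggg
154                   .   .-gggggggggggWgggggggggggggggg
155  ..   ..          -gggggWggggggggggggggggggggggggggg
156  .    --         .-ggWggggggggggggWggggggggggggggggg
157 ...   ..         -gWgggggggggggggWgggggggggggggggggg
158 ..            ...-gggggggggggggggWgg-gWggggggggggggg
159  ..        ..-##WggggggggggggggggWggggWggg-ggggggggg
160 ..  .      gWW####WggggggggggggggWg-ggggg--ggggggggg
161 ..        .gWggW####ggggggWggggggg----g----ggggggggg
162           -gg---W###gggggggWgggggg-.------.-
[... 608 characters left out ...]
ggggggggg- .....-gggggggggg
174   .gg-....  .-ggggg--ggggggggggggg- .....-Wggggggggg
175   .gg---.   .-gggggggggggggggggggg-......-Wggggggggg
176   .gg-ggg-. .-gggggggWgggggggggggW-......-gggggggggg
177 ..-gg-gggggggggggggggggggggggWWgWW-......-Wggggggggg
178 --gWg--gggggggggggggggggWgggWggWWW-......-Wggggggggg
179 gggg--gggggggggggggggggggWgggggggWg......-gggggggggg
180 gggggggggggggggggggggggggggggggWgWg......-gggggggggg
181 gggggggggggggggggggggggWgggggWggWWg.....-ggggggggggg
182 ggggggggggggggggggggggWgggWgggggWWg.....-ggggggggggg
t 39.75 tcp [ 645.3 -103.5  235.6] yang 5.01 q [-0.26  0.41  0.53  1.69 -0.    1.22] F [-0.8  0.4 -1.4] w 15.1 g 58.9
shift [-0.     -0.0001  0.0017] turn -0.1
```

>>> {"api": "jog_arm", "payload": {
  "increments": [
    [255,0,0,0.003,0],
    [255,0,0,0.006,0],
    [255,0,0,0.007,0],
    [255,0,0,0.007,0]
  ]
}}

```text
time_s: 40.15
tool_pos: [0.6454, -0.1037, 0.2307]
ee_rot: [2.121, 2.314, 0.001]
contact_force: [-1.4, 0.6, 4.6]
width: 0.0157
grip_force: 59.8
```

>>> {"api": "jog_arm", "payload": {
  "increments": [
    [255,0,0,-0.002,0],
    [209,0,0,-0.002,0],
    [208,0,0,-0.002,0],
    [207,0,0,-0.002,0],
    [206,0,0,-0.002,0],
    [205,0,0,-0.002,0],
    [203,0,0,-0.002,0],
    [200,0,0,-0.002,0],
    [190,0,0,-0.002,0],
    [170,0,0,-0.002,0],
    [150,0,0,-0.002,0],
    [150,0,0,-0.002,0],
    [150,0,0,-0.002,0],
    [150,0,0,-0.002,0]
  ]
}}

```text
time_s: 41.55
tool_pos: [0.6452, -0.1035, 0.231]
ee_rot: [2.122, 2.316, 0.0]
contact_force: [-0.3, 0.4, 0.3]
width: 0.0352
grip_force: 0.0
```

```bash
cat > hang.py <<'E'
from h import *
toolinfo()
b,K,T=cam("side");h=cv2.cvtColor(b,cv2.COLOR_BGR2HSV)
X=np.array([.648,-.136,.263]);
for d in(0,-.05,-.139,-.176):print(d,proj(K,T,X+[0,0,d]).round())
x0,y0=300,145
for y in range(y0,265,3):print(y,''.join('o' if 5<=q[0]<=18 and q[1]>140 else '#' if q[1]<45 and q[2]>185 else 'W' if q[1]<45 and q[2]>145 else 'g' if q[2]>105 else '.' if q[2]>50 else ' ' for q in h[y,x0:x0+90]))
E
python3 hang.py
```

```text
t 41.55 tcp [ 645.2 -103.5  231. ] yang 5.0 q [-0.26  0.4   0.51  1.68  0.    1.22] F [-0.3  0.4  0.3] w 35.2 g 0.0
0 [336. 170.]
-0.05 [335. 192.]
-0.139 [334. 228.]
-0.176 [334. 243.]
145 ......  .gg..        ...                  .gg     ggWggggggggggggggggggggggggggggggggggggg
148 ...        .      .....   ..g             ..    .ggggggggggggggggggggggggggggggggggggggggg
151          .         ...    gWg                   gWgggggggggggWgggggggggggggggggggggggggggg
154 g                .....   .gWgg            .....gggggggggggggggggggggggggggggggggggggggggWg
157 gg              gg..   ggggggWg.        .ggWgggggggggggggggggggggggggggggggggggggggggggggg
160 ggg.          .....    gggggg       ...ggggggggggggggggggggggg.ggggggggggggggggggggggggggg
163 gggggg..    ..  ......ggggggg     .gWW####WggggggggWWgg........ggggggggggggggggggggggggggg
166 gggggggggWg.       ...ggggggggg.........g###.................gWggggggggggggggggggggggggggg
169 gggggggggggg   .  ..ggggggggg    .gWg..gggWWWggggggggggg.....gWggggggggggggggggggggggggggg
172 ggggggggggWg      ..ggggggggg     ..gggggggWggggggggggg
[... 2185 characters left out ...]
WWWWWWWWWWWWWWWWWWWgggggggggggWWWW#
244 .............gggggooggggggggggggggggggggggggggWWWWWWWWWWWWWWWWWWWWWWWWWWWWggggggggggWWWW##
247 .............ggggggggggggggggggggggggggggggggggWWWWWWWWWWWWWWWWWWWWWWWWWWWggggggggggWWWWW#
250 gggg.........gggggggggggggggggggggggggggggggggoogWWWWWWWWWWWWWWWWWWWWWWWWW#gggggggggWWWW##
253 gggggggg##gggggg.o.gggggggggggggggggoggggggg.....gWWWWWWWWWWWWWWWWWWWgggggggggggggggWWW###
256 gggg##############ggggggggggggggggogoggogggggggg...gWWWWWWWWWWggggoogggoggggggggggggWWW###
259 ggg################gggg##Wggggggggogggggggogggg....gWWWWgg.gooooggooggoggogggggggggWWWW###
262 gg########gggg####g#####ggggggggggggggggogogogoggogg...googggggggooggoggggggggggggggWWW###
```

The scoop hangs mouth down on the peg. I'll withdraw.

>>> {"api": "jog_arm", "payload": {
  "increments": [
    [150,0.01,0,0,0],
    [150,0.025,0,-0.005,0],
    [150,0.035,0,-0.02,0],
    [150,0.04,0,-0.045,0],
    [150,0.045,0,-0.075,0],
    [150,0.06,-0.03,-0.09,0],
    [150,0.08,-0.07,-0.09,0],
    [150,0.1,-0.11,-0.09,0],
    [150,0.11,-0.14,-0.09,0],
    [150,0.11,-0.14,-0.09,0],
    [150,0.11,-0.14,-0.09,0],
    [150,0.11,-0.14,-0.09,0],
    [150,0.11,-0.14,-0.09,0],
    [150,0.11,-0.14,-0.09,0]
  ]
}}

```text
time_s: 43.0
tool_pos: [0.4969, -0.0064, 0.3206]
ee_rot: [-2.123, -2.315, 0.0]
contact_force: [-0.5, 0.1, 0.3]
width: 0.0351
grip_force: 0.0
```

```bash
python3 hang.py | awk 'NR<6||NR%2==0'; python3 chr.py
```

```text
t 43.0 tcp [496.9  -6.4 320.6] yang 4.98 q [-0.15  0.02  0.25  1.8   0.    1.34] F [-0.5  0.1  0.3] w 35.1 g 0.0
0 [336. 170.]
-0.05 [335. 192.]
-0.139 [334. 228.]
-0.176 [334. 243.]
145 gggggggggggggggggggggggggggggggggggggggggggggggggggggggggggggggggggggggggggggggggggggggggg
151 gggggggggggggggggggggggggggggggggggggggggggggggggggggggggggggggggggggggggggggggggggggggggg
157 gggggggggggggggggggggggggggggggggggggggggggggggggggggggggggggggggggggggggggggggggggggggggg
163 gggggggggggggggggggggggggggggggggggggg###gggggggggggggg........ggggggggggggggggggggggggggg
169 gggggggggggggggggggggggggggggggggggggggW##gggggggggggggg.....ggggggggggggggggggggggggggggg
175 ggggggggggggggggggggggggggggggggggggggggggggggggggggggg......ggggggggggggggggggggggggggggg
181 gggggggggggggggggggggggggggggggggggggggog..gggggggggggg......ggggggggggggggggggggggggggggg
187 gggggggggggggggggggggggggggggggggggggg.oggg.o.ggggggggg.....gggggggggggggggggggggggggggggg
193 ggggggggggggggggggggggggggggggggggggggggogggoggggggggg......gggggggggggggggggggggggggggggg
199 gggggggggggggggggggggggggggggggggggggggggogggo.ggggggg....
[... 717 characters left out ...]
gggggggggggggggggggggWgWgggggWggggWWggWWWWWWWWWWWWgggggggggggggggggggWWWWW#
253 gggggggg##gggggg...gggggggggggggggggggWWWWWWWWWggggg.........ooggoggogggggggggggggggWWWWW#
259 ggg################gggg#####ggggggggogggggogggog......ggg..ggggggooggogggggggggggggWWWWWW#
t 43.05 tcp [496.8  -6.4 320.7] yang 4.98 q [-0.15  0.02  0.25  1.8   0.    1.34] F [ 0.3  0.1 -0. ] w 34.9 g 0.0
tcp s,n 230.29056842159832 77.84985664985236
top [273 161   6   5  27] [ 726. -123.] s,n [ 142. -163.]
top [221 288   6   5  27] [435. -18.] s,n [211. 137.]
top [215 294   6   6  31] [422.  -5.] s,n [223. 153.]
top [227 296  11  11  54] [412. -38.] s,n [188. 159.]
top [338 302   6   4  24] [ 410. -274.] s,n [-46. 131.]
```

>>> {"api": "jog_arm", "payload": {
  "increments": [
    [150,0,0,0,0],
    [150,0,0,0,0],
    [150,0,0,0,0],
    [150,0,0,0,0],
    [150,0,0,0,0],
    [150,0,0,0,0],
    [150,0,0,0,0],
    [150,0,0,0,0],
    [150,0,0,0,0],
    [150,0,0,0,0],
    [150,0,0,0,0],
    [150,0,0,0,0],
    [150,0,0,0,0],
    [150,0,0,0,0],
    [150,0,0,0,0],
    [150,0,0,0,0],
    [150,0,0,0,0],
    [150,0,0,0,0],
    [150,0,0,0,0],
    [150,0,0,0,0]
  ]
}}

```text
time_s: 45.15
tool_pos: [0.4962, -0.0062, 0.321]
ee_rot: [2.122, 2.316, 0.0]
contact_force: [1.1, -0.1, 0.3]
width: 0.0351
grip_force: 0.0
```

>>> {"api": "jog_arm", "payload": {
  "increments": [
    [150,0,0,0,0],
    [150,0,0,0,0],
    [150,0,0,0,0],
    [150,0,0,0,0],
    [150,0,0,0,0],
    [150,0,0,0,0],
    [150,0,0,0,0],
    [150,0,0,0,0],
    [150,0,0,0,0],
    [150,0,0,0,0],
    [150,0,0,0,0],
    [150,0,0,0,0],
    [150,0,0,0,0],
    [150,0,0,0,0],
    [150,0,0,0,0],
    [150,0,0,0,0],
    [150,0,0,0,0],
    [150,0,0,0,0],
    [150,0,0,0,0],
    [150,0,0,0,0]
  ]
}}

```text
time_s: 47.15
tool_pos: [0.4962, -0.0062, 0.321]
ee_rot: [-2.122, -2.316, 0.0]
contact_force: [0.5, 0.7, 0.1]
width: 0.035
grip_force: 0.0
```

```bash
python3 hang.py | awk 'NR>8&&NR%3==0'; python3 -c "
from rig import bot
print(bot.finish_job())"
```

```text
154 gggggggggggggggggggggggggggggggggggggggggggggggggggggggggggggggggggggggggggggggggggggggggg
163 ggggggggggggggggggggggggggggggggggggggggW###ggggggggggg.........gggggggggggggggggggggggggg
172 gggggggggggggggggggggggggggggggggggggggWWgW#Wgggggggggg .....ggggggggggggggggggggggggggggg
181 gggggggggggggggggggggggggggggggggggg...og...ggggggggggg......ggggggggggggggggggggggggggggg
190 ggggggggggggggggggggggggggggggggggggg..gg.ggggggggggggg.....gggggggggggggggggggggggggggggg
199 ggggggggggggggggggggggggggggggggggggggggggggggggggggWg......gggggggggggggggggggggggggggggg
208 ggggggggggggggggggggggggggggggggggggg####ggggggggggggg.....ggggggggggggggggggggggggggggggg
217 ggggggggggggggggggggggggggW##########################......ggggggggggggggggggggggggggggggg
226 gggggggggggggggggggggggggWWWggggggggggggggggggggggggg.....ggggggggggggggggggggggggggg###gW
235 oooooooooooooooooooggooggWgggggggggggggggggggggggggg......gggggggggggggggggggggggggggWWWWW
244 ggggggggggggggggoooogggggggggggggggggggggggggggggggg. ...gggggggggggggggggggggggggggWWWWWW
253 gggggggg##gggggg..ogggggggggggggggggggggggg....gggg..........gogggggogggggggggggggggWWWWW#
262 gg#######ggggg###gg#g###gggggggg...............ggggggooooggoggggggggggggggggggggggggWWWW##
the job is handed in; nothing more can be done
None
```

I handed the job in at about 47 s, with all four beads in the dish and the scoop hanging mouth down by its ring on the peg; two beads had slipped off the pan and were scooped again, and the hand-in call gave no verdict.

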